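Change the label roll in the bench label printer

ROBOT

A 6-joint arm with a two-finger parallel gripper is mounted at the origin on the work surface. World frame = base frame: x ahead of the robot, y to its left, z up, the work surface at z = 0. Lengths are in mm, angles in rad, forces in N, time in s.
With the tool pointing down it reaches from about 350 to 975 mm from the base axis. Payload 17.4 kg.
Tool frame: the origin (TCP) lies at the very end of the fingers, on their centre line; the grasp point (between the pads) lies behind it (robot.grip_point_offset is the x of the grasp point in the tool frame, in mm); x points along the fingers, z is the direction in which the jaws open and shut, and the axes are right-handed (so a half turn about x gives the same grasp; the last joint's range is limited). The gripper opens to 85 mm and grips with 20 to 120 N. Pads are 22 mm wide; open, the fingers measure 114 mm over their backs; the gripper's body (76 mm by 85 mm) begins 54 mm behind the grasp point. The pads swing forward as they close: fully open they stand 13 mm farther back than shut.
Start: joints at [1.126, 0.116, 1.442, -0, 1.584, -0.038], TCP at [267.087, 619.917, 191.403] pointing down, gripper open.
Joint ranges: [-2.83, 2.83], [-0.83, 2.19], [0.07, 2.5], [-1.14, 4.28], [0.01, 3], [-2.97, 2.97]. Speed limits (rad/s): [1.89, 1.89, 2.22, 3.14, 3.14, 3.14].

INTERFACE

Orientations are given as a unit quaternion [x, y, z, w].
In Python, from workcell import robot gives the robot as it stands. The module is installed in compiled form; this text tells all that it offers.
- The arm moves only by the tool drive_tool, never from a script. Its argument "steps" is a list of rows, each a list of 3 entries, a list of its own where there are three numbers: the shift along the world's x, y, z in m, then the turn, a rotation vector about the world's x, y, z in degrees, then the finger opening in m, from 0 to 0.0854. A call has 1 to 10 rows; each row is the pose to reach, as a shift and turn from the pose commanded when the call began; what a row does not reach only later rows make up. A row lasts 1/10 s, in which the tool goes at most 50 mm and 8.59 degrees, less where a joint would pass 70% of its speed; a pose out of reach is approached as far as the arm can. A call with a gripper value outside its range is refused whole. The fingers move at their own pace and stop on an object; "squeeze" is the grip in N (left out, the last holds). Time passes only in rows, so rows that repeat a pose let the fingers close. It gives the time, the measured TCP pose, the force and the opening at its end, in the units of the state.
- robot.sense(): the state, without advancing time (a new reading comes with each control period).
- robot.get_image(name): name is "side" or "top" or "wrist"; returns a dict with "image" (400x640x3 uint8, red, green, blue), "intrinsics" (3x3 intrinsics, pixels), "world_from_camera" (4x4, takes a point from camera to world coordinates). Camera axes: x right, y up, looking along -z (the intrinsics and any distortion apply to the point x, -y, -z); pixel columns grow to the right and rows downward; lengths in mm; the calibration is good to about 2 mm. The wrist camera is an equidistant fisheye: a pixel r from the principal point sees the ray r / f radians off the axis. A picture is of the moment at which its call begins. There is no depth.
- robot.finish_job(): hands the job in, once; it reports no verdict.
The state is a dict: "t": time; "joint_positions": joint angles; "joint_velocities": joint speeds; "tau": joint torques, N m; "position": TCP position; "orientation": TCP orientation; "contact_force": force on the tool from outside, world axes, zero at the start; "wrist_torque": the same for the moment, N m; "width": finger opening in mm.
Only numpy, scipy, OpenCV 4.12 (cv2) and the standard library are available. Lean on these libraries where they do the work, as an engineer would, in place of code of your own. Each camera call takes 0.05 s, during which the arm holds its last target.

TASK

Change the roll in the label printer whose cover stands open: lift the used-up spool straight up and level until both its ends are clear of the two open-topped U brackets, and set it down lying inside the shallow tray. Then take the spool with the full roll and lower it, level and without dropping it, into the same two brackets until both ends are fully home. Leave the cover standing open as it is (the labels still have to be threaded) and leave all other things on the bench where they are.

Things in the scene. Friction and masses are not known exactly. Their poses are not given: they have to be found in the camera images.
- printer: Fixed white label printer. Origin on the bench, straight below the middle of a seated spool; front faces its -x, z up; it spans x -115 to +145 mm, y +-95 mm. Open roll bay: floor 20 mm up, free from x -70 to +85 mm; at the front a nose 80 mm high, at the rear a block 110 mm high; side walls 98 mm high. A seated spool lies along its y at x = 0, axis 100 mm above the bench
- bracket_left (a point): in the U bracket on the printer's +y side (y = 66 mm), on the axis of a seated spool, 100 mm above the bench. The bracket is a light grey upright plate 8 mm thick, x from -40 to +40 mm, top 116 mm above the bench; its open-topped slot at x = 0 is 14 mm wide, floor 95 mm above the bench, flaring to 30 mm at the top
- bracket_right (a point): the same in the U bracket on the printer's -y side (y = -66 mm)
- bracket_mid (a point): midway between the two: where the middle of a seated spool lies
- cover (a joint): angle of the printer's cover: 0 closed (level, pointing to the printer's front), growing as it opens; stands at 0.84 to 0.92 rad, stop at 0.95. A friction hinge holds it; 2 N at its edge moves it. Hinge line along the printer's y at x = +118, 118 mm above the bench; plate 200 mm long, 174 mm wide, inner face 12 mm outside the hinge line, side skirts at y +-85.5 mm, 24 mm deep
- cover_edge (a point): middle of the inner side of the cover's free edge, about 0.28 m above the bench. The cover slants forward over the brackets and leaves no room for an upright tool: lean the tool about 40 degrees towards the printer's front (fingers pointing down and to its rear) and come in from the front and above
- empty_spool: the used-up spool, in the brackets at the start: roll between two octagonal 60 x 60 x 5 mm end plates (52.5 mm either side of the middle), round axle stub 10 mm thick sticking out 21 mm beyond each; 152 mm long in all, 100 mm of roll between the plates to grasp. Origin on the axis at mid-length; axis = its y. Only a thin white core is left, 34 mm in diameter; about 90 g
- empty_spool_end_a (a point): on the axis of the used-up spool, 71 mm from its middle on its +y side, in the axle stub
- empty_spool_end_b (a point): the same on its -y side
- full_spool: the full spool, lying on the bench on its end plates, axis 30 mm up: roll between two octagonal 60 x 60 x 5 mm end plates (52.5 mm either side of the middle), round axle stub 10 mm thick sticking out 21 mm beyond each; 152 mm long in all, 100 mm of roll between the plates to grasp. Origin on the axis at mid-length; axis = its y. Firm white label roll, 56 mm in diameter; about 230 g
- full_spool_end_a (a point): on the axis of the full spool, 71 mm from its middle on its +y side, in the axle stub
- full_spool_end_b (a point): the same on its -y side. Either end may go in either bracket
- tray: shallow open light grey plastic tray on the bench, loose, about 600 g: 220 mm along its x, 150 mm along its y, 28 mm high, walls and floor 4 mm thick. Origin: centre of its underside. A spool fits lying with its axis along the tray's x; its axis then lies 34 mm above the bench
- sample_bottle: bystander: clear jar with white cap, 60 mm in diameter, 125 mm tall, origin under its centre
- dishes: bystander: stack of three clear 93 mm culture dishes, 45 mm tall, origin under its centre
- stapler: bystander: dark grey stapler, 140 x 36 x 60 mm, long in its x, origin under its centre
- marker: bystander: marker pen, 135 mm long in its x, 12 mm thick, origin under its centre
- mouse: bystander: grey computer mouse, 108 x 60 x 33 mm, long in its x, origin under its centre
- note_block: bystander: pale yellow note block, 76 x 76 x 22 mm, origin under its centre
Things that resemble listed ones, but are neither listed nor needed, are in the scene too. Leave any yellow look-alike of the full_spool alone.

How it is judged:
By the outcome, as a careful person would: the job done as asked, in the order asked, and still so for the second after the job is handed in, with the robot touching nothing.
It also fails if it takes over 59 s, if anything falls off the work surface, if the arm or the gripper's body presses on something with over 40 N, if the wrist force passes 120 N, or if a joint passes its speed limit or range.

## Working session

There is one attempt and no reset: what is moved stays moved. The work goes in short steps, Python scripts to look and compute and a tool call to move; the robot and the scene stay as the last step left them, time stands still between calls to the robot, and variables do not carry over. Pictures are saved under pics/ and viewed, and the job is handed in when it is done.

Besides the shell and the picture viewer there is one more tool, called after "Call:" as name([rows], argument=value, ...), one row to a line, values as JSON. drive_tool: Moves the arm, as the interface text tells. Its arguments: {"type":"object","properties":{"steps":{"type":"array"},"squeeze":{"type":"number"}},"required":["steps"]}

```bash
mkdir -p pics; python3 - <<'E'
from workcell import robot
import cv2,pickle
d={}
for n in ["side","top","wrist"]:
    r=robot.get_image(n); d[n]=r
    cv2.imwrite(f"pics/{n}0.png",r["image"][:,:,::-1])
    print(n,r["intrinsics"],r["world_from_camera"].round(3) if hasattr(r["world_from_camera"],'round') else r["world_from_camera"])
pickle.dump(d,open("d0.pkl","wb"))
print(robot.sense(),robot.grip_point_offset)
E
```

```text
side [[395.40904744   0.         314.72308901]
 [  0.         395.40904744 202.03280372]
 [  0.           0.           1.        ]] [[ 9.48000e-01 -2.31000e-01  2.21000e-01  7.22526e+02]
 [ 3.19000e-01  6.70000e-01 -6.70000e-01 -7.20797e+02]
 [ 7.00000e-03  7.05000e-01  7.09000e-01  9.08351e+02]
 [ 0.00000e+00  0.00000e+00  0.00000e+00  1.00000e+00]]
top [[388.71870663   0.         325.74677131]
 [  0.         388.71870663 199.41648268]
 [  0.           0.           1.        ]] [[-2.700000e-02  9.950000e-01 -1.010000e-01  3.692940e+02]
 [-1.000000e+00 -2.700000e-02  4.000000e-03  5.696700e+01]
 [ 1.000000e-03  1.010000e-01  9.950000e-01  1.172575e+03]
 [ 0.000000e+00  0.000000e+00  0.000000e+00  1.000000e+00]]
wrist [[309.70691629   0.         319.49511975]
 [  0.         309.70691629 201.76044268]
 [  0.           0.           1.        ]] [[ 3.95000e-01 -8.68000e-01 -3.00000e-01  1.89267e+02]
 [ 9.18000e-01  3.74000e-01  1.29000e-01  6.52660e+02]
 [ 0.00000e+00 -3.27000e-01  9.45000e-01  3.72367e+02]
 [ 0.00000e+00  0.00000e+00  0.00000e+00  1.00000e+00]]
{'t': 0.15, 'joint_positions': array([ 1.12619708e+00,  1.16383683e-01,  1.44212364e+00, -2.53588945e-06,
        1.58402068e+00, -3.77878980e-02]), 'joint_velocities': array([ 0.0007559 , -0.00148614, -0.00160721, -0.00163047,  0.00124102,
        0.00055238]), 'tau': array([ 9.58644814e-04, -7.32512999e+01, -6.32846832e+01, -1.39545634e-05,
        4.93850646e-03,  9.01479689e-05]), 'position': array([267.00480233, 619.73725495, 190.81912559]), 'orientation': array([-0.3888611 ,  0.59097753,  0.38851713,  0.59041261]), 'contact_force': array([ 1.00311606, -0.1730099 ,  0.16665145]), 'wrist_torque': array([-0.02293506,  0.0104051 , -0.00440298]), 'width': 85.43765909057048} -18.700000000000003
```

View pics/side0.png

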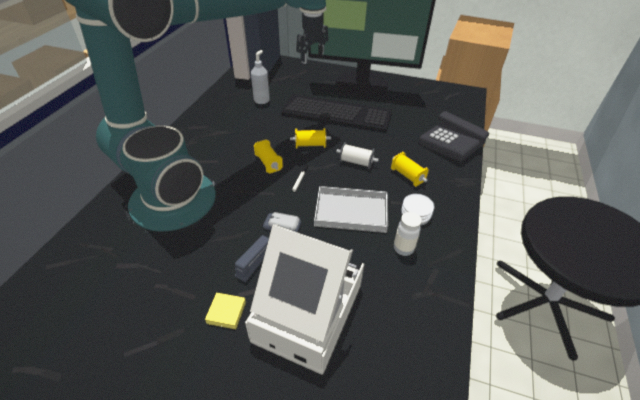

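View pics/top0.png

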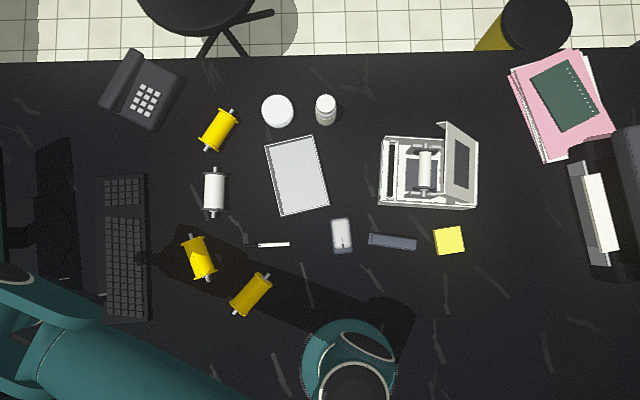

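View pics/wrist0.png

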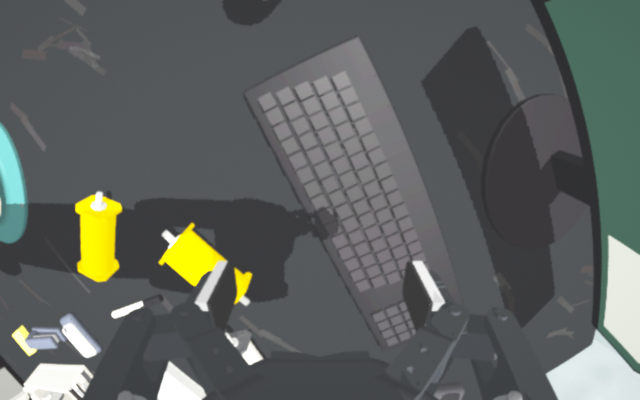

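```bash
cat > h.py <<'E'
import numpy as np,cv2,pickle
def ray(r,u,v):
    K=np.array(r["intrinsics"]);T=np.array(r["world_from_camera"])
    p=np.array([(u-K[0,2])/K[0,0],-(v-K[1,2])/K[1,1],-1.0])
    return T[:3,3],T[:3,:3]@p
def rayf(r,u,v):
    K=np.array(r["intrinsics"]);T=np.array(r["world_from_camera"])
    x,y=(u-K[0,2])/K[0,0],(v-K[1,2])/K[1,1];t=np.hypot(x,y)+1e-12
    p=np.array([np.sin(t)*x/t,-np.sin(t)*y/t,-np.cos(t)])
    return T[:3,3],T[:3,:3]@p
def onz(r,u,v,z,f=ray):
    o,d=f(r,u,v);return o+d*(z-o[2])/d[2]
def proj(r,P):
    K=np.array(r["intrinsics"]);T=np.array(r["world_from_camera"])
    c=T[:3,:3].T@(np.array(P)-T[:3,3]);
    return K[0,0]*c[0]/-c[2]+K[0,2],K[1,1]*-c[1]/-c[2]+K[1,2]
def projf(r,P):
    K=np.array(r["intrinsics"]);T=np.array(r["world_from_camera"])
    c=T[:3,:3].T@(np.array(P)-T[:3,3]);x,y,z=c[0],-c[1],-c[2];s=np.hypot(x,y);t=np.arctan2(s,z)
    return K[0,0]*t*x/s+K[0,2],K[1,1]*t*y/s+K[1,2]
def tri(r1,p1,r2,p2):
    o1,d1=ray(r1,*p1);o2,d2=ray(r2,*p2)
    s=np.linalg.lstsq(np.c_[d1,-d2],o2-o1,rcond=None)[0]
    a,b=o1+s[0]*d1,o2+s[1]*d2
    return (a+b)/2,np.linalg.norm(a-b)
def crop(r,name,x0,y0,x1,y1,k):
    im=r["image"][y0:y1,x0:x1,::-1]
    cv2.imwrite("pics/"+name,cv2.resize(im,None,fx=k,fy=k,interpolation=cv2.INTER_CUBIC))
E
python3 - <<'E'
from h import *
d=pickle.load(open("d0.pkl","rb"))
crop(d["top"],"c_print.png",370,110,490,220,6)
crop(d["top"],"c_full.png",190,90,340,230,5)
crop(d["side"],"c_sp.png",240,130,400,250,5)
E
```

```text
(no output)
```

View pics/c_print.png

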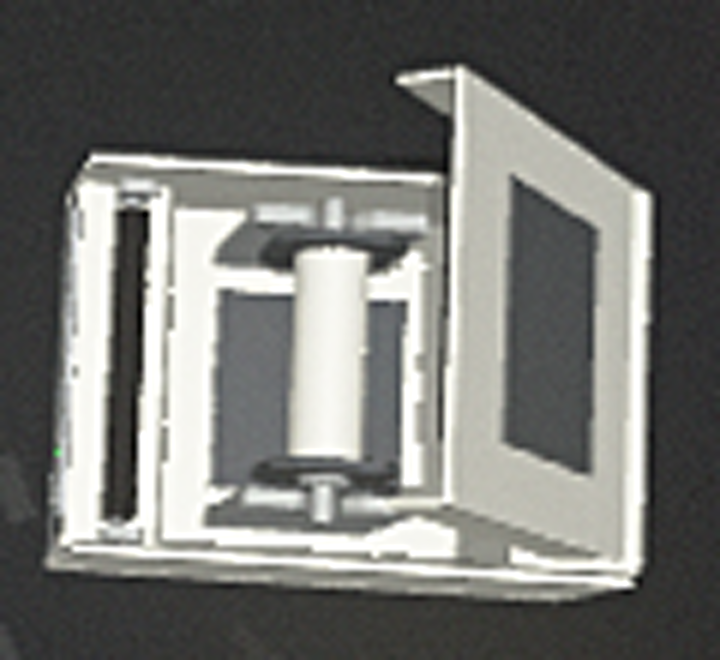

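View pics/c_full.png

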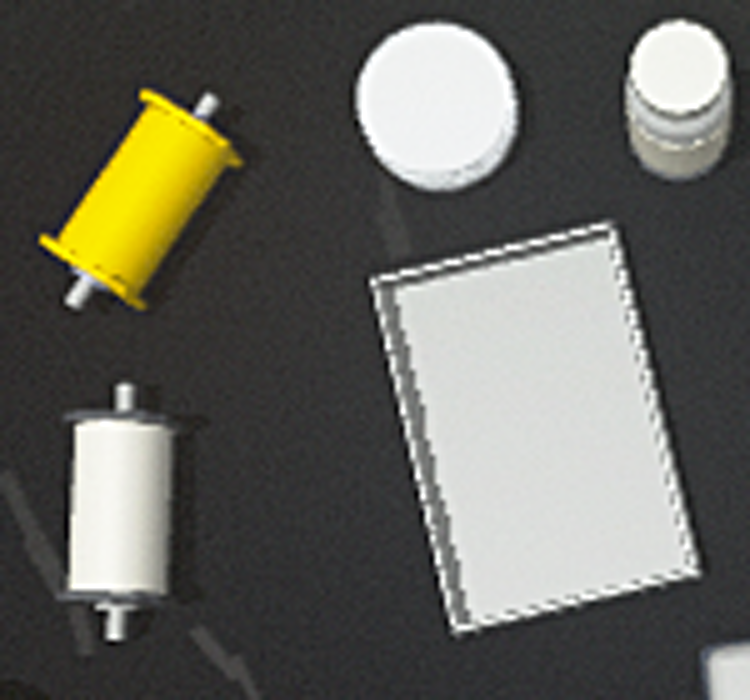

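View pics/c_sp.png

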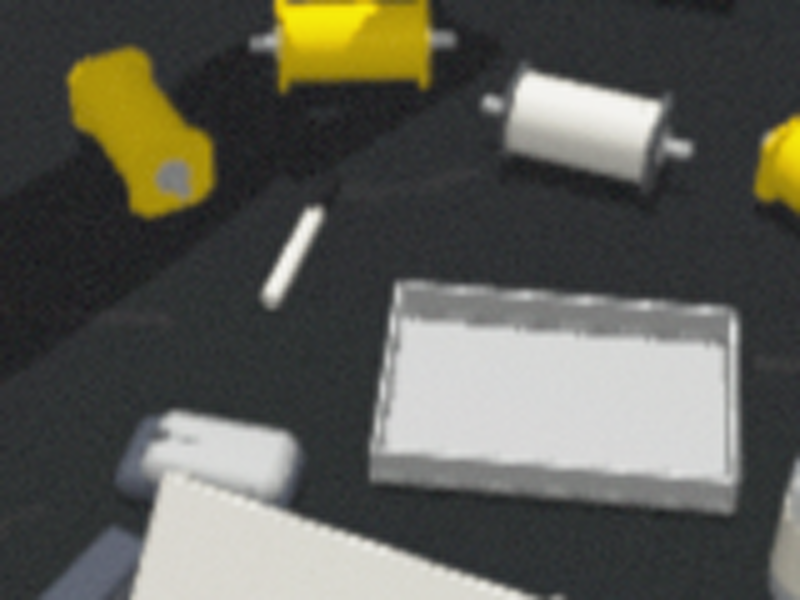

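```bash
python3 - <<'E'
from h import *
d=pickle.load(open("d0.pkl","rb"));t=d["top"];s=d["side"]
def T(x,y,z,x0=370,y0=110,k=6): return onz(t,x0+(x+.5)/k-.5,y0+(y+.5)/k-.5,z)[:3].round(1)
print("empty stubs", T(334,197,103),T(322,524,103), "core", T(332,250,105),T(326,455,105))
a,b=T(334,197,103),T(322,524,103);print(np.hypot(*(a-b)[:2]),"mid",(a+b)/2,"dir",np.degrees(np.arctan2(*(a-b)[1::-1])))
# plates bracket ends at z=116
print("plates", T(250,213,116),T(428,220,116),T(240,497,116),T(440,505,116))
# printer body walls
print("front nose corners z80", T(75,190,80),T(60,548,80))
a,b=T(124,384,32,190,90,5),T(115,640,32,190,90,5)
print("full",a,b,np.hypot(*(a-b)[:2]),(a+b)/2,np.degrees(np.arctan2(*(a-b)[1::-1])))
c=[T(*p,28,190,90,5) for p in [(371,280),(612,223),(702,573),(455,635)]]
print("tray",c,np.mean(c,0)); 
for i in range(4): e=c[i]-c[i-1];print(np.hypot(*e[:2]),np.degrees(np.arctan2(e[1],e[0])))
# side check
S=lambda x,y:(240+(x+.5)/5-.5,130+(y+.5)/5-.5)
U=lambda x,y:(190+(x+.5)/5-.5,90+(y+.5)/5-.5)
print(tri(t,U(124,386),s,S(690,149)),tri(t,U(115,638),s,S(485,103)))
print([onz(s,*S(*p),28) for p in [(397,284),(738,308),(738,490),(372,465)]])
E
```

```text
empty stubs [ 630.9 -230.6  103. ] [ 477.3 -216.9  103. ] core [ 605.3 -227.8  105. ] [ 509.1 -219.9  105. ]
154.20975974302013 mid [ 554.1  -223.75  103.  ] dir -5.096878505552454
plates [ 621.2 -187.9  116. ] [ 615.7 -269.9  116. ] [ 489.4 -176.8  116. ] [ 483.2 -267.9  116. ]
front nose corners z80 [ 643.2 -113.1   80. ] [471.6 -98.9  80. ]
full [592.3 381.2  32. ] [440.1 386.2  32. ] 152.28210663108118 [516.2 383.7  32. ] -1.8815762559682045
tray [array([652.4, 234.3,  28. ]), array([683.6,  88.9,  28. ]), array([470.6,  40.6,  28. ]), array([437.9, 187.1,  28. ])] [561.125 137.725  28.   ]
219.6317144676515 12.409966320017178
148.70978447970398 -77.88909720309408
218.4076234933204 -167.22364055266507
150.10509651574128 102.58262987221103
(array([590.96979857, 381.48425779,  30.24885908]), np.float64(0.9830660633925639)) (array([440.22332837, 386.47824   ,  29.10069879]), np.float64(2.575209610950962))
[array([438.58401859, 183.88680961,  28.        ]), array([654.24602183, 234.19094032,  28.        ]), array([684.97016826,  79.77322841,  28.        ]), array([474.01341934,  28.22083614,  28.        ])]
```

```bash
cat > plan.py <<'E'
import numpy as np
from scipy.spatial.transform import Rotation as R
R0=R.from_quat([-0.3888611 ,  0.59097753,  0.38851713,  0.59041261])
def tool(axis_deg,lean_deg,sgn):
    # spool axis (world yaw), lean toward +y-ish normal; fingers point down & toward n_rear
    c,s=np.cos(np.radians(axis_deg)),np.sin(np.radians(axis_deg))
    Y=np.array([c,s,0]);rear=np.array([s,-c,0]);l=np.radians(lean_deg)
    a=np.cos(l)*np.array([0,0,-1])+np.sin(l)*rear
    y=sgn*Y; z=np.cross(a,y)
    return R.from_matrix(np.c_[a,y,z])
E
python3 - <<'E'
from plan import *
print(R0.as_matrix().round(3))
T=np.array([267.0,619.7,190.8])
cam=np.array([189.267,652.66,372.367]);print("cam in tool",R0.inv().apply(cam-T))
for n,ax,l in [("print",-5.1,40),("tray",12.4,0),("full",-1.9,0)]:
  for s in (1,-1):
    A=tool(ax,l,s);print(n,s,(A*R0.inv()).as_rotvec(degrees=True).round(1),A.as_matrix()[:,0].round(3))
E
```

```text
[[-0.    -0.918  0.396]
 [-0.001  0.396  0.918]
 [-1.     0.    -0.001]]
cam in tool [-181.56369599   84.4366545    -0.65730704]
print 1 [ -13.8  -54.7 -152.8] [-0.057 -0.64  -0.766]
print -1 [-38.9   9.8  17.5] [-0.057 -0.64  -0.766]
tray 1 [-0.000e+00 -1.000e-01 -1.443e+02] [ 0.  0. -1.]
tray -1 [ 0.1 -0.  35.7] [ 0.  0. -1.]
full 1 [-0.000e+00 -1.000e-01 -1.586e+02] [ 0.  0. -1.]
full -1 [ 0.1 -0.  21.4] [-0. -0. -1.]
```

Call:
drive_tool([
  [[0,0,0.05],[0,0,0],0.06],
  [[0.25,-0.6,0.15],[-19,5,9],0.06],
  [[0.25,-0.6,0.15],[-39,10,17.5],0.06],
  [[0.25,-0.6,0.15],[-39,10,17.5],0.06],
  [[0.25,-0.6,0.15],[-39,10,17.5],0.06],
  [[0.25,-0.6,0.15],[-39,10,17.5],0.06],
  [[0.25,-0.6,0.15],[-39,10,17.5],0.06],
  [[0.25,-0.6,0.15],[-39,10,17.5],0.06],
  [[0.25,-0.6,0.15],[-39,10,17.5],0.06],
  [[0.25,-0.6,0.15],[-39,10,17.5],0.06],
])

```text
t: 1.15
position: [438.5, 207.5, 309.9]
orientation: [-0.612, 0.669, 0.285, 0.31]
contact_force: [1.0, 0.6, -0.4]
width: 59.9
```

Call:
drive_tool([
  [[0.12,-0.26,0.03],[0,0,0],0.06],
  [[0.12,-0.26,0.03],[0,0,0],0.06],
  [[0.12,-0.26,0.03],[0,0,0],0.06],
  [[0.12,-0.26,0.03],[0,0,0],0.06],
  [[0.12,-0.26,0.03],[0,0,0],0.06],
  [[0.12,-0.26,0.03],[0,0,0],0.06],
  [[0.12,-0.26,0.03],[0,0,0],0.06],
  [[0.12,-0.26,0.03],[0,0,0],0.06],
])

```text
t: 1.95
position: [558.0, -51.2, 339.6]
orientation: [-0.611, 0.67, 0.285, 0.311]
contact_force: [-0.4, 0.2, 0.1]
width: 59.9
```

```bash
cat > look.py <<'E'
from workcell import robot
from h import *
from plan import *
import sys,time
def need(P,A):
    s=robot.sense();Rc=R.from_quat(s["orientation"])
    print("t",round(s["t"],2),"pos",s["position"].round(1),"w",round(s["width"],1),"F",s["contact_force"].round(1),"jt",s["joint_positions"].round(2))
    print("shift",(np.array(P)-s["position"]).round(1),"turn",(A*Rc.inv()).as_rotvec(degrees=True).round(2))
def grab(n,tag,save=True):
    r=robot.get_image(n);pickle.dump(r,open(f"{tag}.pkl","wb"))
    if save: cv2.imwrite(f"pics/{tag}.png",r["image"][:,:,::-1])
    return r
E
python3 - <<'E'
from look import *
A=tool(-5.1,40,-1);G=np.array([554,-223.8,100]);a=A.as_matrix()[:,0]
need(G+18.7*a-150*a,A)
r=grab("wrist","w1")
print([projf(r,G+np.array([c*np.cos(np.radians(-5.1)),c*np.sin(np.radians(-5.1)),0])) for c in(-76,0,76)])
E
```

```text
t 1.95 pos [558.  -51.2 339.6] w 59.9 F [-0.4  0.2  0.1] jt [ 0.23 -0.06  1.51 -0.69  1.87 -1.41]
shift [   3.5  -88.5 -139. ] turn [ 0.08 -0.16  0.1 ]
[(np.float64(333.8673598129594), np.float64(112.10230645183566)), (np.float64(333.40350057036534), np.float64(160.72336310175672)), (np.float64(332.7648574794551), np.float64(206.48574539366766))]
```

View pics/w1.png

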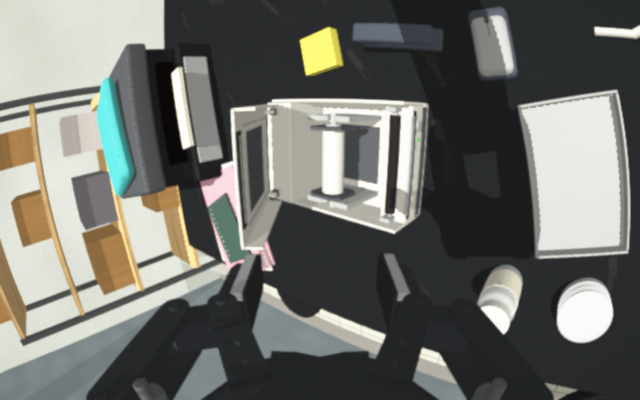

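Call:
drive_tool([
  [[0.0035,-0.0885,-0.139],[0,0,0],0.06],
  [[0.0035,-0.0885,-0.139],[0,0,0],0.06],
  [[0.0035,-0.0885,-0.139],[0,0,0],0.06],
  [[0.0035,-0.0885,-0.139],[0,0,0],0.06],
  [[0.001,-0.118,-0.173],[0,0,0],0.06],
  [[-0.001,-0.14,-0.2],[0,0,0],0.06],
  [[-0.003,-0.16,-0.225],[0,0,0],0.06],
  [[-0.0045,-0.175,-0.243],[0,0,0],0.06],
  [[-0.005,-0.1845,-0.254],[0,0,0],0.06],
  [[-0.005,-0.1845,-0.254],[0,0,0],0.06],
])

```text
t: 3.0
position: [553.0, -235.0, 85.3]
orientation: [-0.611, 0.67, 0.286, 0.31]
contact_force: [-0.3, 0.0, 0.5]
width: 60.2
```

```bash
python3 - <<'E'
from look import *
A=tool(-5.1,40,-1);G=np.array([554,-223.8,100]);a=A.as_matrix()[:,0]
need(G+18.7*a,A)
r=grab("wrist","w2")
print([projf(r,G+np.array([c*np.cos(np.radians(-5.1)),c*np.sin(np.radians(-5.1)),0])) for c in(-76,0,76)])
E
```

```text
t 3.0 pos [ 553.  -235.    85.3] w 60.2 F [-0.3  0.   0.5] jt [-0.09  0.01  1.86 -0.72  1.35 -1.38]
shift [-0.1 -0.8  0.4] turn [ 0.08 -0.21  0.  ]
[(np.float64(317.54797097656285), np.float64(114.75239794621645)), (np.float64(317.4499168163136), np.float64(246.8028344539026)), (np.float64(317.5310228661333), np.float64(339.6898514437653))]
```

View pics/w2.png

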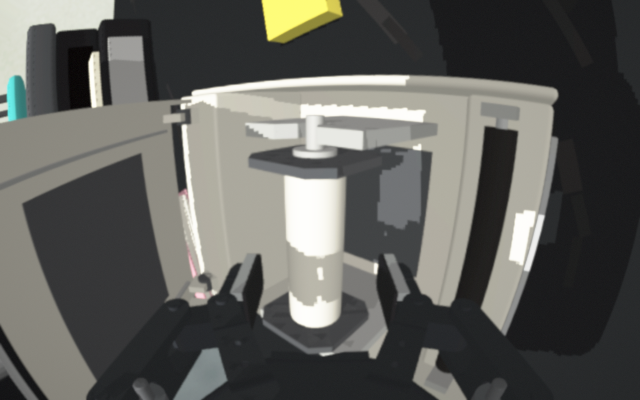

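Call:
drive_tool([
  [[0,0,0],[0,0,0],0.03],
  [[0,0,0],[0,0,0],0.03],
  [[0,0,0],[0,0,0],0.03],
  [[0,0,0],[0,0,0],0.03],
  [[0,0,0],[0,0,0],0.03],
  [[0,0,0],[0,0,0],0.03],
], squeeze=30)

```text
t: 3.65
position: [553.2, -235.1, 85.9]
orientation: [-0.612, 0.669, 0.285, 0.311]
contact_force: [-0.2, 0.4, 0.8]
width: 30.0
```

Call:
drive_tool([
  [[0,0,0],[0,0,0],0.0],
  [[0,0,0],[0,0,0],0.0],
  [[0,0,0],[0,0,0],0.0],
])

```text
t: 3.95
position: [553.1, -235.1, 85.8]
orientation: [-0.612, 0.669, 0.285, 0.311]
contact_force: [-0.0, 0.1, 0.4]
width: 0.1
```

```bash
python3 - <<'E'
from look import *
s=robot.sense();print(s["width"],s["contact_force"],s["position"])
r=grab("wrist","w3")
E
```

```text
0.09471464837160401 [-0.01043199  0.07743173  0.38883737] [ 553.12986705 -235.13997024   85.81267255]
```

View pics/w3.png

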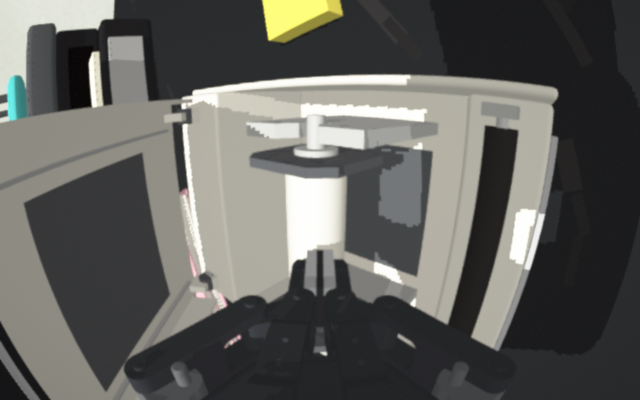

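```bash
python3 - <<'E'
from look import *
r=pickle.load(open("w3.pkl","rb"));s=robot.sense()
A=R.from_quat(s["orientation"]);a=A.as_matrix()[:,0]
for k in (0,-10,-18.7,-30,-40,-60,-80): print(k,projf(r,s["position"]+k*a))
print(r["world_from_camera"].round(3),A.inv().apply(r["world_from_camera"][:3,3]-s["position"]),A.as_matrix().round(3))
r0=pickle.load(open("w2.pkl","rb"));G=np.array([554,-223.8,100]);print(r0["world_from_camera"][:3,3])
print(projf(r,G))
crop(r,"w3c.png",220,90,420,390,2)
E
```

```text
0 (np.float64(319.0074985969226), np.float64(233.62399587960397))
-10 (np.float64(319.00737819861433), np.float64(240.4761884317665))
-18.7 (np.float64(319.0074112855076), np.float64(246.98284399925714))
-30 (np.float64(319.007709253784), np.float64(256.29746235478126))
-40 (np.float64(319.0082921310058), np.float64(265.4709418059788))
-60 (np.float64(319.01079414621586), np.float64(286.9883751345269))
-80 (np.float64(319.01617854156774), np.float64(313.84709723369053))
[[ 6.60000e-02 -9.60000e-01 -2.71000e-01  4.79533e+02]
 [ 7.63000e-01 -1.26000e-01  6.34000e-01 -1.11285e+02]
 [-6.43000e-01 -2.48000e-01  7.24000e-01  2.24735e+02]
 [ 0.00000e+00  0.00000e+00  0.00000e+00  1.00000e+00]] [-1.81387312e+02  8.46465977e+01  1.99976636e-02] [[-0.059 -0.996  0.067]
 [-0.641  0.089  0.762]
 [-0.765  0.002 -0.644]]
[ 479.55127062 -111.10349886  224.26788913]
(np.float64(318.28838023315404), np.float64(246.3349950475732))
```

View pics/w3c.png

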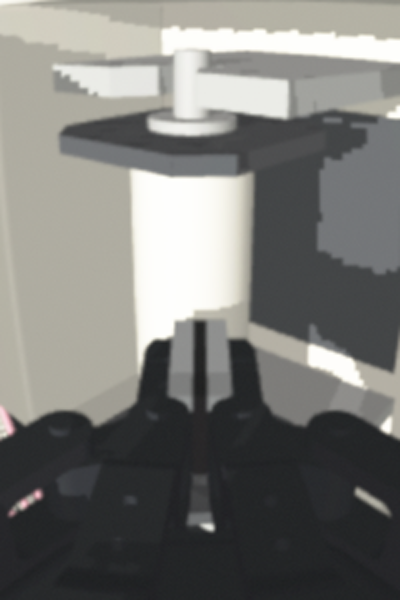

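```bash
python3 - <<'E'
from look import *
d=pickle.load(open("d0.pkl","rb"))
for dz in (0,18.7,40,60,100):
  print(dz,proj(d["side"],[267,619.7,190.8+dz]))
crop(d["side"],"c_grip.png",270,0,370,80,7)
r=grab("side","s4");P=robot.sense()["position"];print(proj(r,P))
r=grab("top","t4")
A=R.from_quat(robot.sense()["orientation"]);a=A.as_matrix()[:,0]
for k in(0,-20,-40,-60,-100):print(k,proj(r,P+k*a))
crop(r,"t4c.png",370,110,490,220,6)
E
```

```text
0 (np.float64(312.5361906409885), np.float64(71.4676676912903))
18.7 (np.float64(312.5498608293768), np.float64(66.81840140459107))
40 (np.float64(312.5657302661533), np.float64(61.42116507558592))
60 (np.float64(312.58092902133853), np.float64(56.252029283499894))
100 (np.float64(312.6122267610304), np.float64(45.607587388048586))
(np.float64(310.15730599486767), np.float64(292.1085737606654))
0 (np.float64(426.7662690385013), np.float64(170.78097701979607))
-20 (np.float64(423.57806744163884), np.float64(169.53151251812207))
-40 (np.float64(420.29963720023517), np.float64(168.24668717587286))
-60 (np.float64(416.9270930220994), np.float64(166.924978336929))
-100 (np.float64(409.8829733708447), np.float64(164.16436951644272))
```

View pics/c_grip.png

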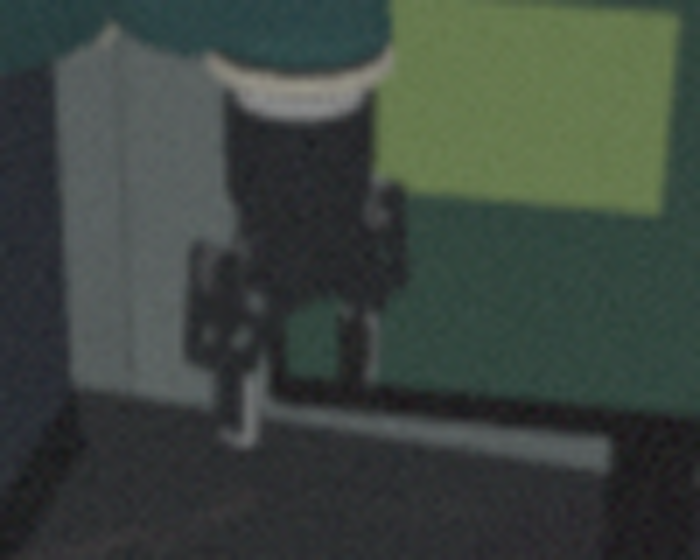

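View pics/t4c.png

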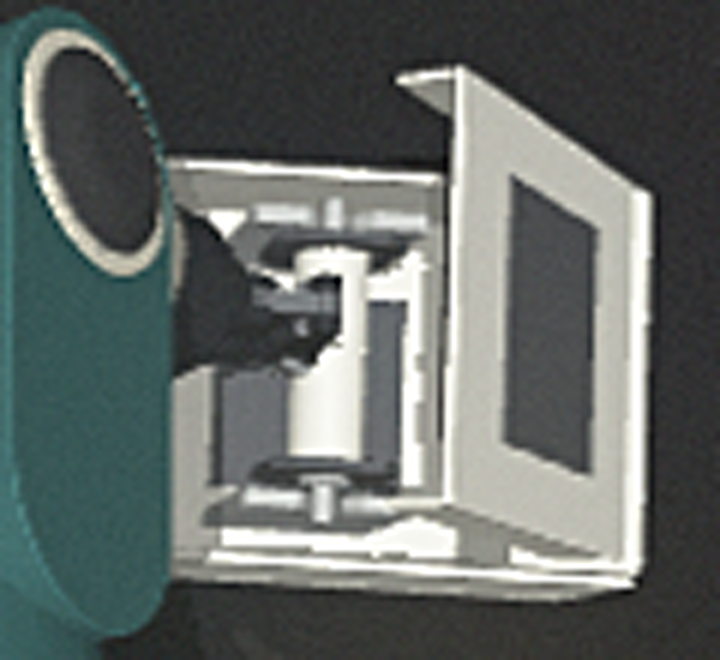

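```bash
python3 - <<'E'
from look import *
w=pickle.load(open("w3.pkl","rb"));t=pickle.load(open("t4.pkl","rb"));P=robot.sense()["position"];A=R.from_quat(robot.sense()["orientation"])
for uv in [(427,166),(427,162),(425,166),(423,165)]:
    o1,d1=rayf(w,319,250);o2,d2=ray(t,*uv)
    s=np.linalg.lstsq(np.c_[d1,-d2],o2-o1,rcond=None)[0];a,b=o1+s[0]*d1,o2+s[1]*d2
    print(uv,((a+b)/2).round(1),np.linalg.norm(a-b).round(1),"tool",A.inv().apply((a+b)/2-P).round(1))
crop(t,"t4d.png",400,135,450,195,10)
crop(pickle.load(open("s4.pkl","rb")),"s4c.png",200,180,400,380,3)
E
```

```text
(427, 166) [ 566.6 -237.4   84.1] 1.3 tool [  1.9 -13.6   0.3]
(427, 162) [ 576.  -243.    75.1] 10.5 tool [ 11.9 -23.5   2.5]
(425, 166) [ 564.3 -231.    90.1] 4.6 tool [ -6.6 -10.7   1.1]
(423, 165) [ 564.3 -226.1   94. ] 10.2 tool [-12.7 -10.3   2.4]
```

View pics/t4d.png

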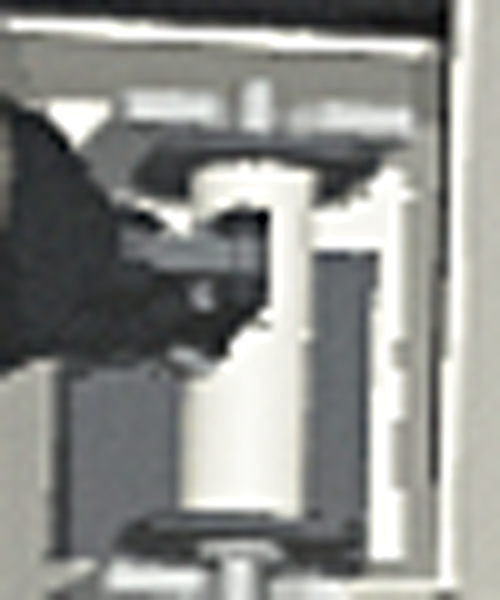

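View pics/s4c.png

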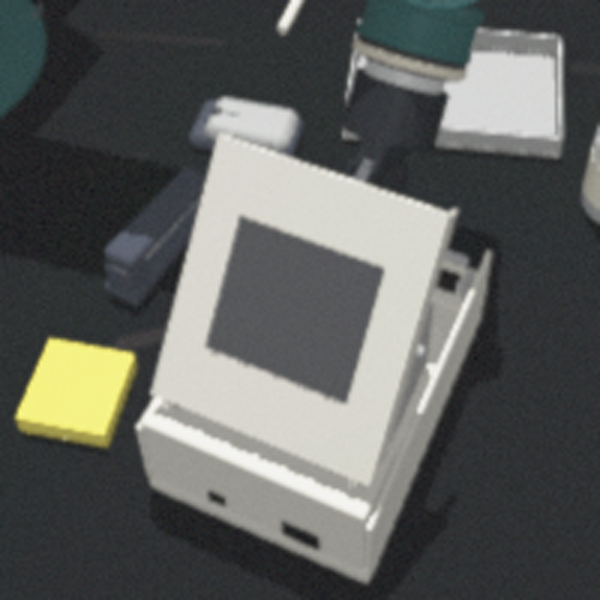

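```bash
python3 - <<'E'
from look import *
w=pickle.load(open("w3.pkl","rb"));t=pickle.load(open("t4.pkl","rb"))
c,s=np.cos(np.radians(-5.1)),np.sin(np.radians(-5.1))
def W(x,y,z): return np.array([554,-223.8,0])+x*np.array([s,-c,0])+y*np.array([c,s,0])+np.array([0,0,z])
for n,p in {"stub":(0,-76,100),"plateL":(-40,-62,116),"plateR":(40,-62,116),"slotL":(-15,-62,116),"slotR":(15,-62,116),"wall":(-70,-95,98),"wall2":(85,-95,98),"plate":(0,-55,100),"pltop":(0,-50,130),"nose":(-70,0,80),"plc1":(-30,-55,112),"plc2":(30,-55,112)}.items():
    print(n,np.round(projf(w,W(*p)),0),"top",np.round(proj(t,W(*p)),1))
v=w["world_from_camera"][:3,3]; Q=W(0,-45,100); u=(Q-v)/np.linalg.norm(Q-v); ax=W(0,1,0)-W(0,0,0); n=np.cross(u,ax);n/=np.linalg.norm(n)
print(projf(w,Q+17*n),projf(w,Q-17*n),np.linalg.norm(Q-v))
cv2.imwrite("pics/w3f.png",cv2.resize(w["image"][60:300,160:480,::-1],None,fx=2.5,fy=2.5,interpolation=cv2.INTER_CUBIC))
E
```

```text
stub [318. 114.] top [423.  196.7]
plateL [367. 154.] top [410.1 190.1]
plateR [248. 139.] top [439.3 191.9]
slotL [321. 147.] top [419.2 190.6]
slotR [277. 142.] top [430.1 191.3]
wall [455.  79.] top [397.4 202. ]
wall2 [229.  87.] top [453.2 205.4]
plate [318. 154.] top [423.3 189.2]
pltop [277. 173.] top [426.1 185.9]
nose [443. 269.] top [397.7 169.4]
plc1 [352. 165.] top [413.5 188. ]
plc2 [265. 151.] top [435.3 189.3]
(np.float64(287.0386596514937), np.float64(171.94415179509872)) (np.float64(349.61347704345513), np.float64(171.98741000480254)) 167.96801549754082
```

View pics/w3f.png

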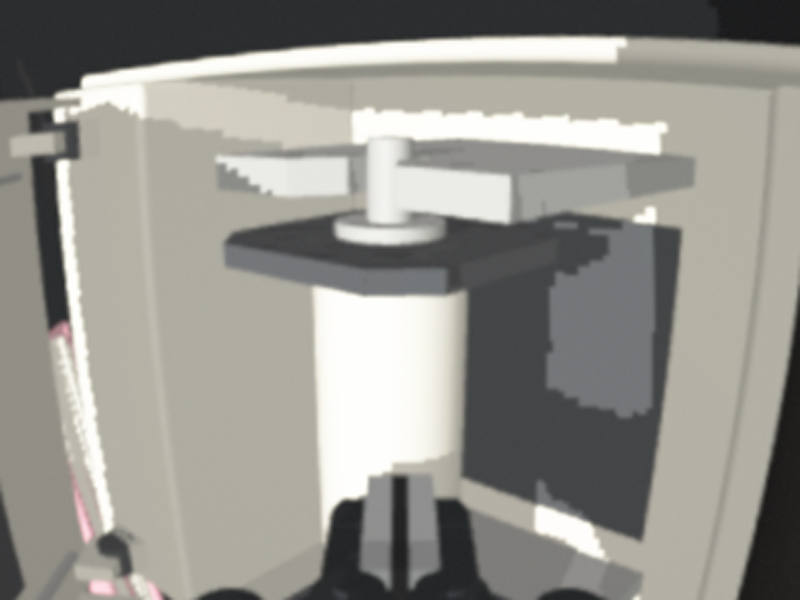

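Call:
drive_tool([
  [[0,0,0],[0,0,0],0.06],
  [[0,0,0],[0,0,0],0.06],
  [[0,0,0],[0,0,0],0.06],
  [[0,0,0],[0,0,0],0.06],
  [[-0.0005,-0.006,-0.0075],[0,0,0],0.06],
  [[-0.001,-0.013,-0.0155],[0,0,0],0.06],
  [[-0.0015,-0.018,-0.021],[0,0,0],0.06],
  [[-0.002,-0.0245,-0.029],[0,0,0],0.06],
  [[-0.002,-0.0245,-0.029],[0,0,0],0.06],
])

```text
t: 5.0
position: [550.3, -260.4, 55.3]
orientation: [-0.611, 0.67, 0.286, 0.31]
contact_force: [0.6, -0.5, 0.4]
width: 60.0
```

```bash
python3 - <<'E'
from look import *
s=robot.sense();print(s["width"],s["contact_force"],s["position"])
r=grab("wrist","w5")
E
```

```text
60.04183519994947 [ 0.61972606 -0.51011454  0.37296928] [ 550.29578238 -260.37520314   55.25092757]
```

View pics/w5.png

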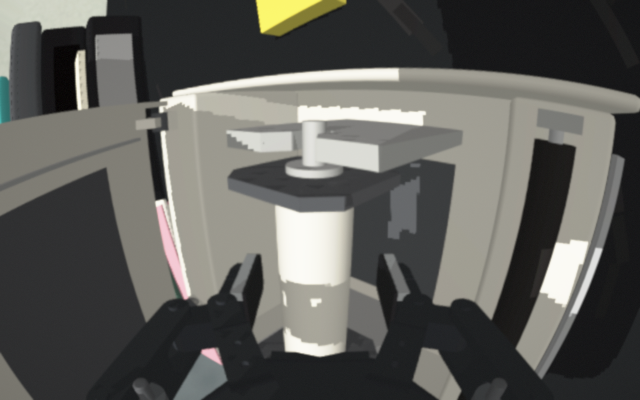

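```bash
python3 - <<'E'
from look import *
r=pickle.load(open("w5.pkl","rb"));s=robot.sense();A=R.from_quat(s["orientation"])
G=np.array([554,-223.8,100.]);ax=np.array([.996,-.089,0])
im=r["image"].astype(int).min(2)
for c in(-45,-30,-76,-20):
    u,v=projf(r,G+c*ax);row=im[int(v)];
    m=[x for x in range(260,370) if row[x]>190]
    print(c,u,v,m[:1],m[-1:])
print("G in tool",A.inv().apply(G-s["position"]))
print("axis in tool",A.inv().apply(ax))
E
```

```text
-45 317.60158276606484 194.99068614811873 [] []
-30 317.5896186150003 227.7894496701735 [277] [341]
-76 317.68158505151257 120.5427075379841 [297] [369]
-20 317.5893420477214 248.12271792191794 [278] [341]
G in tool [-5.71205585e+01  5.50301355e-02 -4.52755826e-01]
axis in tool [-0.00309501 -0.99996222 -0.00172834]
```

Call:
drive_tool([
  [[0,-0.0014,0.0012],[0,0,0],0.05],
  [[0,-0.0014,0.0012],[0,0,0],0.028],
  [[0,-0.0014,0.0012],[0,0,0],0.028],
  [[0,-0.0014,0.0012],[0,0,0],0.028],
  [[0,-0.0014,0.0012],[0,0,0],0.028],
  [[0,-0.0014,0.0012],[0,0,0],0.028],
])

```text
t: 5.65
position: [551.5, -261.1, 58.5]
orientation: [-0.612, 0.669, 0.285, 0.311]
contact_force: [-0.1, 0.1, 5.8]
width: 33.1
```

```bash
python3 - <<'E'
from look import *
s=robot.sense();print(s["width"],s["contact_force"],s["wrist_torque"],s["position"])
r=grab("wrist","w6")
E
```

```text
33.078939078227634 [-0.13957098  0.07897642  5.80064012] [-0.27828837 -0.05073331 -0.07590724] [ 551.45691907 -261.0646175    58.54531139]
```

View pics/w6.png

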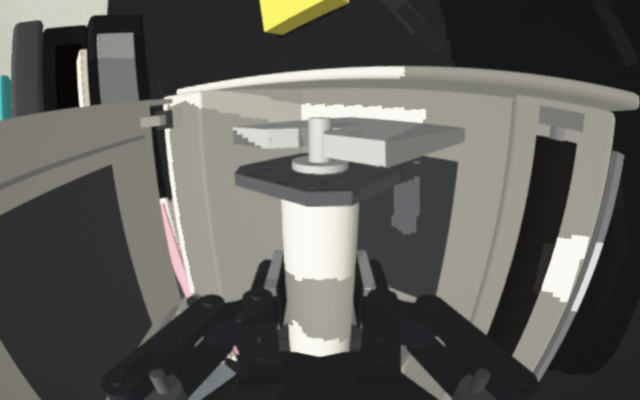

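Call:
drive_tool([
  [[0,0,0.005],[0,0,0],0.028],
  [[0,0,0.015],[0,0,0],0.028],
  [[0,0,0.028],[0,0,0],0.028],
  [[0,0,0.04],[0,0,0],0.028],
  [[0,0,0.05],[0,0,0],0.028],
  [[0,0,0.05],[0,0,0],0.028],
])

```text
t: 6.3
position: [551.8, -261.2, 110.2]
orientation: [-0.612, 0.669, 0.285, 0.311]
contact_force: [0.4, 0.3, -0.7]
width: 33.1
```

```bash
python3 - <<'E'
from look import *
s=robot.sense();print(s["width"],s["contact_force"],s["wrist_torque"],s["position"])
r=grab("wrist","w7");t=grab("top","t7");crop(t,"t7c.png",370,110,490,220,6)
E
```

```text
33.09992914734498 [ 0.42021334  0.27193526 -0.74857257] [ 0.43276767 -0.04254118 -0.02837401] [ 551.84658772 -261.17494823  110.18344868]
```

View pics/w7.png

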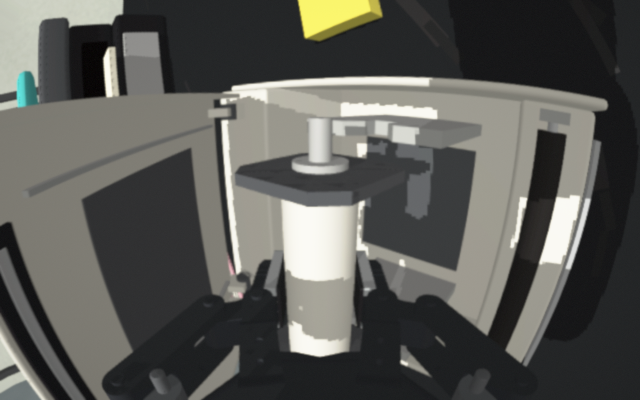

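View pics/t7c.png

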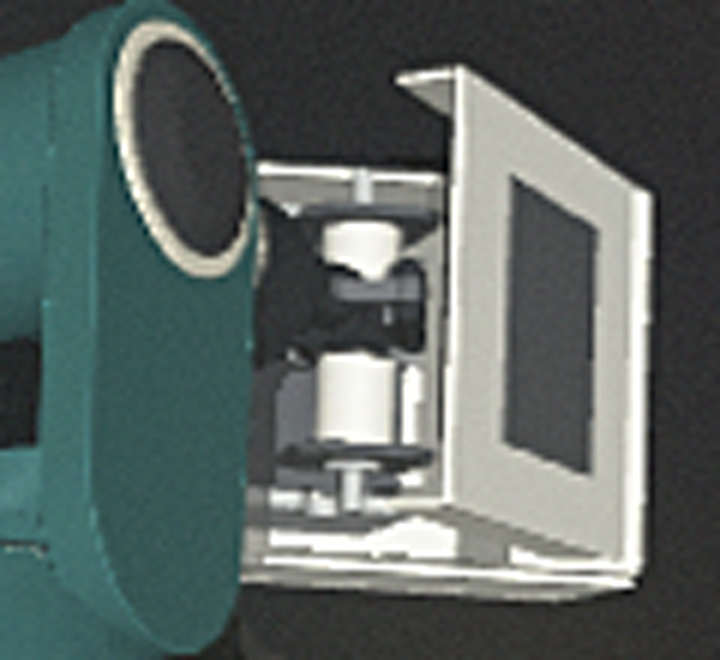

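```bash
python3 - <<'E'
from look import *
Rs=R.from_quat([-0.612,.669,.285,.311]);g=Rs.inv().apply(np.array([554,-223.8,100])-np.array([551.5,-261.1,58.5]));print("g",g)
A=tool(12.4,0,-1);c=np.array([561,138,34.]);print("TCP place",c-A.apply(g))
need(c-A.apply(g)+[0,0,120],A)
E
```

```text
g [-55.81787059   0.83881612   1.85787795]
TCP place [562.21820048 136.36558557 -21.81787059]
t 6.4 pos [ 551.1 -261.   108.1] w 32.6 F [-0.5 -0.1 -1.1] jt [-0.13 -0.02  1.84 -0.72  1.35 -1.44]
shift [ 11.1 397.4  -9.9] turn [40.17  2.46 16.74]
```

Call:
drive_tool([
  [[0.002,0.03,0.037],[0,0,0],0.028],
  [[0.004,0.06,0.073],[0,0,0],0.028],
  [[0.007,0.09,0.1],[0,0,0],0.028],
  [[0.008,0.13,0.11],[4,0.2,1.6],0.028],
  [[0.009,0.17,0.11],[11,0.7,4.6],0.028],
  [[0.01,0.215,0.1],[18,1.1,7.5],0.028],
  [[0.01,0.26,0.09],[25,1.5,10.4],0.028],
  [[0.011,0.305,0.08],[32,2,13.3],0.028],
  [[0.011,0.35,0.06],[37,2.3,15.4],0.028],
  [[0.011,0.38,0.03],[40.2,2.5,16.7],0.028],
])

```text
t: 7.4
position: [562.6, 120.9, 138.5]
orientation: [-0.55, 0.442, 0.552, 0.444]
contact_force: [-0.1, -0.4, -1.8]
width: 32.9
```

```bash
python3 - <<'E'
from look import *
A=tool(12.4,0,-1);need([561.5,138,-20],A)
t=grab("top","t8");crop(t,"t8c.png",230,80,430,260,4);w=grab("wrist","w8")
E
```

```text
t 7.4 pos [562.6 120.9 138.5] w 32.9 F [-0.1 -0.4 -1.8] jt [ 0.16 -0.08  1.73  0.    1.49 -1.62]
shift [  -1.1   17.1 -158.5] turn [-0.24  0.04 -0.05]
```

View pics/t8c.png

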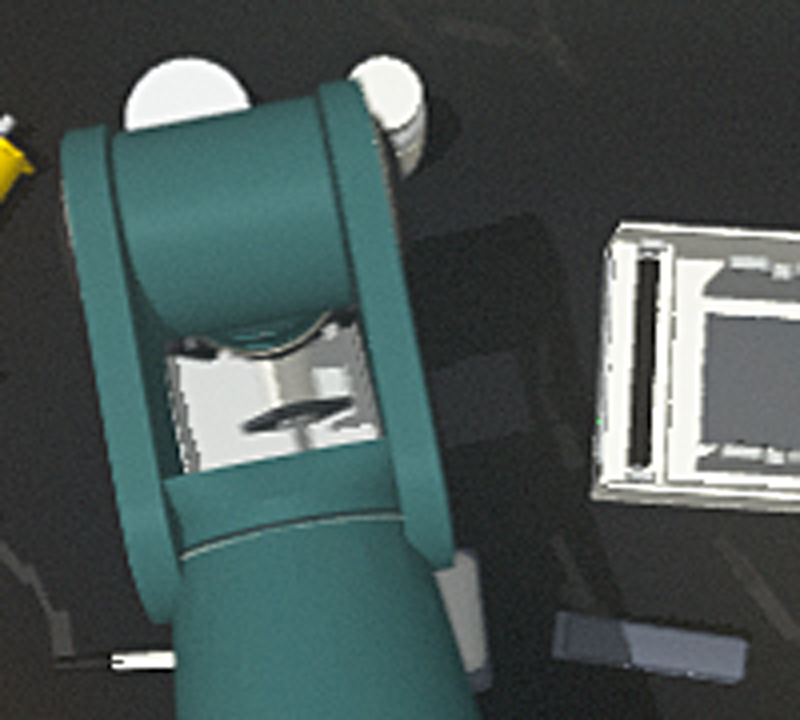

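View pics/w8.png

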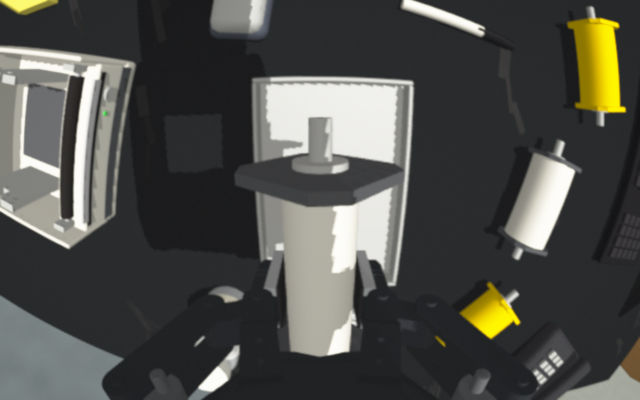

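Call:
drive_tool([
  [[-0.001,0.017,-0.03],[-0.2,0,0],0.028],
  [[-0.001,0.017,-0.07],[-0.2,0,0],0.028],
  [[-0.001,0.017,-0.105],[-0.2,0,0],0.028],
  [[-0.001,0.017,-0.13],[-0.2,0,0],0.028],
  [[-0.001,0.017,-0.145],[-0.2,0,0],0.028],
  [[-0.001,0.017,-0.152],[-0.2,0,0],0.028],
  [[-0.001,0.017,-0.155],[-0.2,0,0],0.028],
  [[-0.001,0.017,-0.155],[-0.2,0,0],0.028],
])

```text
t: 8.3
position: [562.0, 135.7, -14.5]
orientation: [0.552, -0.444, -0.55, -0.442]
contact_force: [-7.3, -1.8, 9.7]
width: 32.8
```

```bash
python3 - <<'E'
from look import *
A=tool(12.4,0,-1);need([561.5,138,-20],A)
w=grab("wrist","w9")
E
```

```text
t 8.3 pos [562.  135.7 -14.5] w 32.8 F [-7.3 -1.8  9.7] jt [ 0.19  0.04  1.87 -0.    1.23 -1.59]
shift [-0.5  2.3 -5.5] turn [0.21 0.01 0.02]
```

View pics/w9.png

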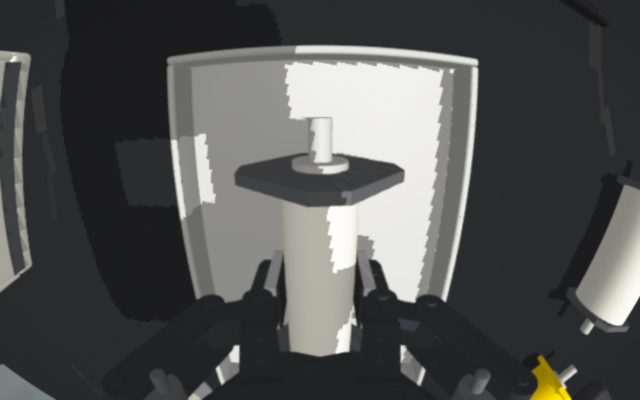

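```bash
python3 - <<'E'
from look import *
t=grab("side","s9");crop(t,"s9c.png",270,150,430,260,5)
E
```

```text
(no output)
```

View pics/s9c.png

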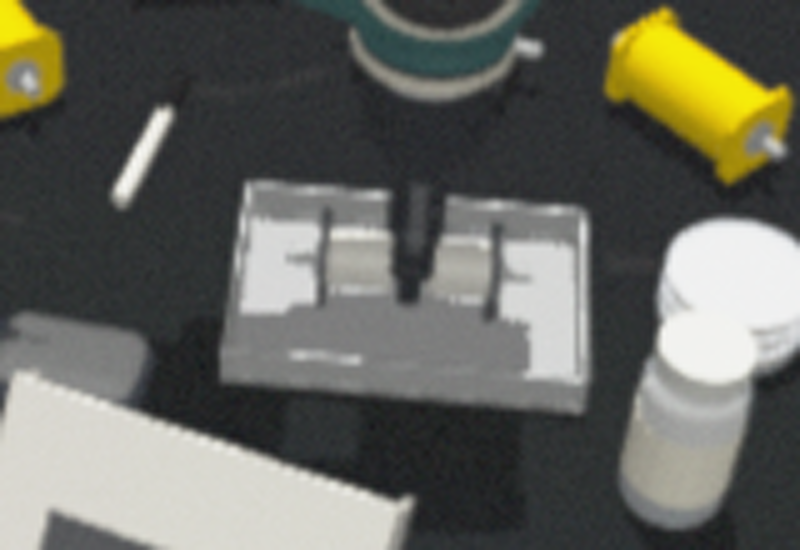

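Call:
drive_tool([
  [[0,0,0],[0,0,0],0.045],
  [[0,0,0],[0,0,0],0.065],
  [[0,0,0],[0,0,0],0.065],
  [[0,0,0],[0,0,0],0.065],
  [[0,0,0.02],[0,0,0],0.07],
  [[0,0,0.06],[0,0,0],0.075],
  [[0,0,0.11],[0,0,0],0.08],
  [[0,0,0.15],[0,0,0],0.08],
  [[0,0.03,0.17],[0,0,0],0.08],
  [[0,0.08,0.17],[0,0,0],0.08],
])

```text
t: 9.4
position: [562.8, 215.6, 157.6]
orientation: [0.552, -0.443, -0.549, -0.445]
contact_force: [0.5, -0.0, -0.7]
width: 80.0
```

```bash
python3 - <<'E'
from look import *
A=tool(-1.9,0,-1);need([516.2,383.7,-22],A)
t=grab("side","s10");crop(t,"s10c.png",270,120,430,230,5);t=grab("wrist","w10")
E
```

```text
t 9.4 pos [562.8 215.6 157.6] w 80.0 F [ 0.5 -0.  -0.7] jt [ 0.33 -0.03  1.65 -0.    1.52 -1.46]
shift [ -46.6  168.1 -179.6] turn [  0.14   0.25 -14.11]
```

View pics/s10c.png

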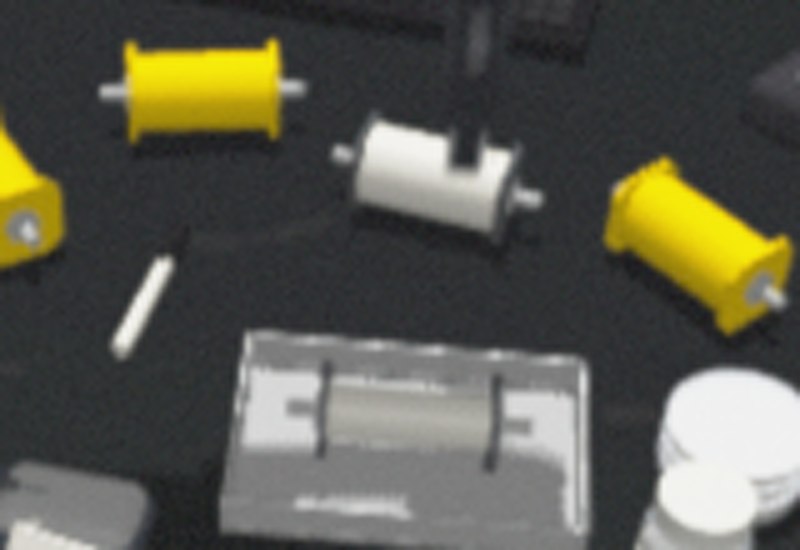

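View pics/w10.png

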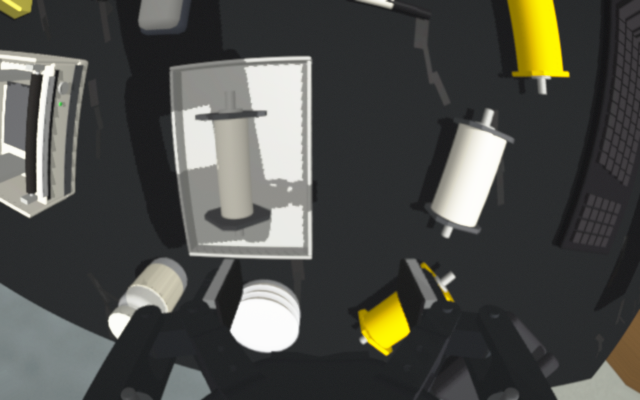

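Call:
drive_tool([
  [[-0.013,0.048,-0.01],[0,0.1,-7],0.0854],
  [[-0.026,0.095,-0.02],[0,0.2,-14.1],0.0854],
  [[-0.039,0.14,-0.03],[0,0.2,-14.1],0.0854],
  [[-0.0466,0.168,-0.05],[0,0.2,-14.1],0.0854],
  [[-0.0466,0.168,-0.08],[0,0.2,-14.1],0.0854],
  [[-0.0466,0.168,-0.08],[0,0.2,-14.1],0.0854],
])

```text
t: 10.1
position: [512.5, 383.3, 68.6]
orientation: [-0.492, 0.511, 0.494, 0.503]
contact_force: [-0.7, -0.6, -0.7]
width: 85.4
```

```bash
python3 - <<'E'
from look import *
A=tool(-1.9,0,-1);need([516.2,383.7,-22],A)
r=grab("wrist","w11")
G=np.array([516.2,383.7,30]);c,s=np.cos(np.radians(-1.9)),np.sin(np.radians(-1.9))
print([np.round(projf(r,G+k*np.array([c,s,0])),1) for k in(-76,-50,0,50,76)])
E
```

```text
t 10.1 pos [512.5 383.3  68.6] w 85.4 F [-0.7 -0.6 -0.7] jt [ 0.6   0.11  1.65  0.    1.39 -0.94]
shift [  3.7   0.4 -90.6] turn [ 0.35 -0.61 -0.27]
[array([321.6, 116.3]), array([321.4, 152.3]), array([320.9, 217.1]), array([320.5, 272.9]), array([320.3, 297.9])]
```

View pics/w11.png

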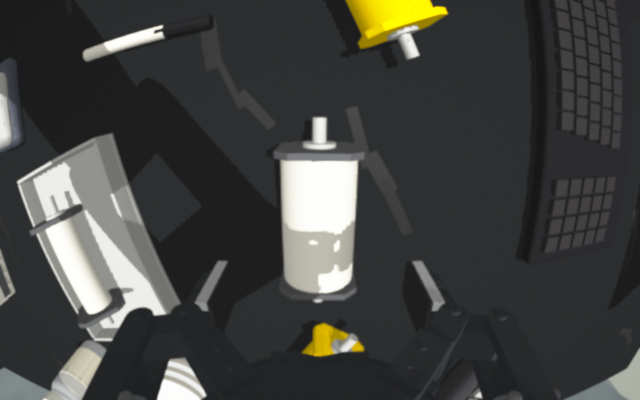

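Call:
drive_tool([
  [[0.0035,0.0,-0.03],[0.3,-0.6,-0.2],0.0854],
  [[0.0035,0.0,-0.06],[0.3,-0.6,-0.2],0.0854],
  [[0.0035,0.0,-0.08],[0.3,-0.6,-0.2],0.0854],
  [[0.0035,0.0,-0.087],[0.3,-0.6,-0.2],0.0854],
  [[0.0035,0.0,-0.091],[0.3,-0.6,-0.2],0.0854],
  [[0.0035,0.0,-0.091],[0.3,-0.6,-0.2],0.0854],
])

```text
t: 10.75
position: [518.8, 384.0, -16.6]
orientation: [-0.492, 0.506, 0.491, 0.511]
contact_force: [-0.4, -0.7, 0.2]
width: 85.3
```

```bash
python3 - <<'E'
from look import *
A=tool(-1.9,0,-1);need([516.2,383.7,-22],A)
r=grab("wrist","w12");t=grab("side","s12");crop(t,"s12c.png",270,80,430,190,5)
G=np.array([516.2,383.7,30]);c,s=np.cos(np.radians(-1.9)),np.sin(np.radians(-1.9))
print([np.round(projf(r,G+k*np.array([c,s,0])),1) for k in(-76,-50,0,50,76)])
E
```

```text
t 10.75 pos [518.8 384.  -16.6] w 85.3 F [-0.4 -0.7  0.2] jt [ 0.6   0.18  1.72 -0.    1.24 -0.94]
shift [-2.6 -0.3 -5.4] turn [-0.2   0.35  0.04]
[array([320.1, 113.2]), array([320.1, 171.6]), array([320. , 268.2]), array([320. , 338.4]), array([320. , 365.9])]
```

View pics/w12.png

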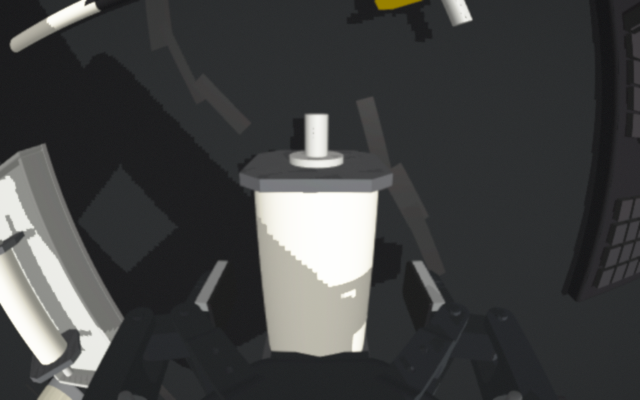

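View pics/s12c.png

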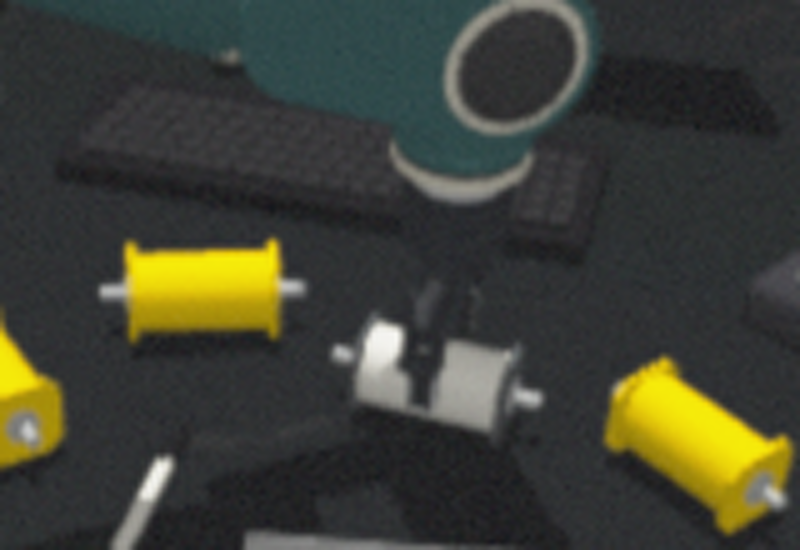

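```bash
python3 - <<'E'
from look import *
r=pickle.load(open("s12.pkl","rb"));s=robot.sense();print(s["position"])
f=lambda u:(np.round((u[0]-270+.5)*5),np.round((u[1]-80+.5)*5))
G=np.array([516.2,383.7,30])
print("spool mid",f(proj(r,G)))
for z in(10,20,30,40):
  print(z,f(proj(r,[516,384-50,z])),f(proj(r,[516,384+50,z])))
E
```

```text
[518.79158649 384.22599272 -16.40723902]
spool mid (np.float64(439.0), np.float64(376.0))
10 (np.float64(419.0), np.float64(440.0)) (np.float64(453.0), np.float64(357.0))
20 (np.float64(420.0), np.float64(429.0)) (np.float64(454.0), np.float64(346.0))
30 (np.float64(421.0), np.float64(418.0)) (np.float64(455.0), np.float64(335.0))
40 (np.float64(422.0), np.float64(407.0)) (np.float64(457.0), np.float64(324.0))
```

Call:
drive_tool([
  [[-0.002,0,-0.005],[0,0,0],0.0854],
  [[-0.002,0,-0.01],[0,0,0],0.0854],
  [[-0.002,0,-0.014],[0,0,0],0.0854],
  [[-0.002,0,-0.014],[0,0,0],0.0854],
])

```text
t: 11.25
position: [515.6, 383.7, -32.8]
orientation: [-0.492, 0.507, 0.491, 0.51]
contact_force: [-0.3, 0.5, -0.3]
width: 85.0
```

```bash
python3 - <<'E'
from look import *
s=robot.sense();print(s["position"],s["contact_force"])
t=grab("side","s13");crop(t,"s13c.png",320,120,400,180,10)
E
```

```text
[515.64625694 383.7310216  -32.83397933] [-0.30220571  0.48885961 -0.29131721]
```

View pics/s13c.png

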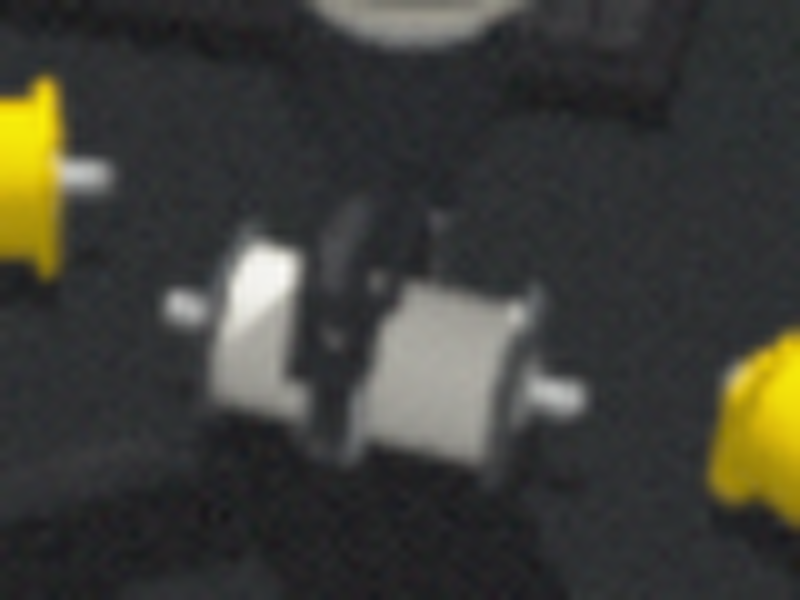

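Call:
drive_tool([
  [[0,0,0],[0,0,0],0.065],
  [[0,0,0],[0,0,0],0.048],
  [[0,0,0],[0,0,0],0.048],
  [[0,0,0],[0,0,0],0.048],
  [[0,0,0],[0,0,0],0.048],
], squeeze=50)

```text
t: 11.8
position: [516.3, 384.1, -31.4]
orientation: [-0.492, 0.506, 0.491, 0.51]
contact_force: [-1.6, -0.9, 6.1]
width: 54.7
```

```bash
python3 - <<'E'
from look import *
A=tool(-5.1,40,-1);need([551.5+10.3,-261.1+115,58.5+200],A)
print(robot.sense()["orientation"])
r=grab("wrist","w14")
E
```

```text
t 11.8 pos [516.3 384.1 -31.4] w 54.7 F [-1.6 -0.9  6.1] jt [ 0.6   0.19  1.73 -0.    1.21 -0.94]
shift [  45.5 -530.2  289.9] turn [-40.11   2.76  -3.17]
[-0.49214068  0.50603106  0.49104378  0.51049596]
```

View pics/w14.png

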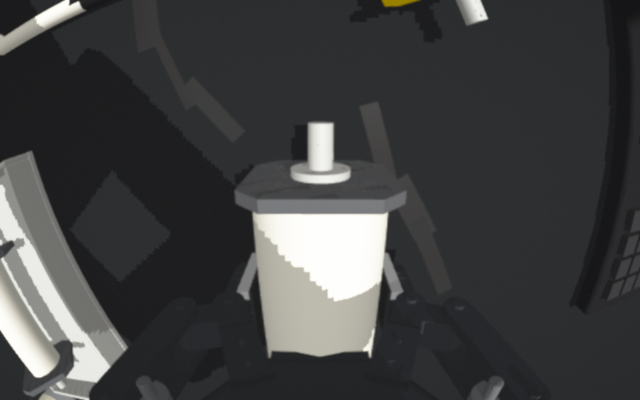

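Call:
drive_tool([
  [[0,0,0.01],[0,0,0],0.048],
  [[0,0,0.04],[0,0,0],0.048],
  [[0,0,0.08],[0,0,0],0.048],
  [[0.001,-0.01,0.12],[0,0,0],0.048],
  [[0.004,-0.05,0.15],[0,0,0],0.048],
  [[0.008,-0.095,0.18],[-4,0.3,-0.3],0.048],
  [[0.011,-0.14,0.2],[-9,0.6,-0.7],0.048],
  [[0.015,-0.185,0.22],[-14,1,-1.1],0.048],
  [[0.019,-0.23,0.24],[-19,1.3,-1.5],0.048],
  [[0.023,-0.275,0.26],[-24,1.7,-1.9],0.048],
])

```text
t: 12.85
position: [538.7, 108.9, 228.9]
orientation: [-0.572, 0.614, 0.373, 0.397]
contact_force: [0.1, 0.2, -3.2]
width: 54.7
```

```bash
python3 - <<'E'
from look import *
A=tool(-5.1,40,-1);need([560,-156,233],A)
E
```

```text
t 12.85 pos [538.7 108.9 228.9] w 54.7 F [ 0.1  0.2 -3.2] jt [ 0.37 -0.05  1.6  -0.38  1.77 -1.17]
shift [  21.3 -264.9    4.1] turn [-15.91   1.04  -1.19]
```

Call:
drive_tool([
  [[0.004,-0.045,0.01],[-4,0.3,-0.3],0.048],
  [[0.007,-0.09,0.015],[-9,0.6,-0.7],0.048],
  [[0.011,-0.135,0.015],[-13,0.9,-1],0.048],
  [[0.014,-0.18,0.012],[-15.9,1,-1.2],0.048],
  [[0.018,-0.225,0.008],[-15.9,1,-1.2],0.048],
  [[0.021,-0.255,0.004],[-15.9,1,-1.2],0.048],
  [[0.0213,-0.265,0.004],[-15.9,1,-1.2],0.048],
  [[0.0213,-0.265,0.004],[-15.9,1,-1.2],0.048],
])

```text
t: 13.65
position: [559.7, -155.3, 231.5]
orientation: [-0.611, 0.669, 0.286, 0.313]
contact_force: [0.3, 0.5, -1.6]
width: 54.9
```

```bash
python3 - <<'E'
from look import *
A=tool(-5.1,40,-1);need([550.5,-264.6,53+35],A)
r=grab("wrist","w15")
E
```

```text
t 13.65 pos [ 559.7 -155.3  231.5] w 54.9 F [ 0.3  0.5 -1.6] jt [ 0.05 -0.08  1.7  -0.69  1.62 -1.43]
shift [  -9.2 -109.3 -143.5] turn [-0.2   0.03  0.08]
```

View pics/w15.png

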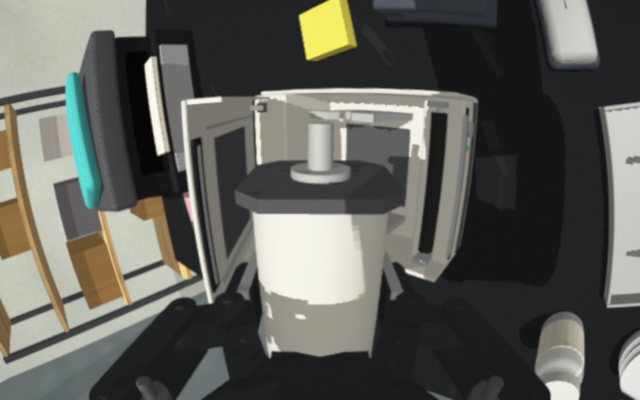

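Call:
drive_tool([
  [[-0.002,-0.027,-0.035],[-0.2,0,0.1],0.048],
  [[-0.004,-0.053,-0.07],[-0.2,0,0.1],0.048],
  [[-0.006,-0.08,-0.1],[-0.2,0,0.1],0.048],
  [[-0.008,-0.1,-0.125],[-0.2,0,0.1],0.048],
  [[-0.009,-0.1093,-0.1435],[-0.2,0,0.1],0.048],
  [[-0.009,-0.1093,-0.1435],[-0.2,0,0.1],0.048],
])

```text
t: 14.3
position: [550.1, -263.1, 85.3]
orientation: [-0.612, 0.668, 0.287, 0.311]
contact_force: [-0.8, 0.3, -2.6]
width: 54.7
```

```bash
python3 - <<'E'
from look import *
A=tool(-5.1,40,-1);need([550.5,-264.6,53+35],A)
r=grab("wrist","w16");cv2.imwrite("pics/w16c.png",cv2.resize(r["image"][80:240,200:500,::-1],None,fx=2.6,fy=2.6,interpolation=cv2.INTER_CUBIC))
t=grab("top","t16");crop(t,"t16c.png",370,110,490,220,6)
E
```

```text
t 14.3 pos [ 550.1 -263.1   85.3] w 54.7 F [-0.8  0.3 -2.6] jt [-0.14  0.    1.86 -0.73  1.32 -1.42]
shift [ 0.4 -1.5  2.7] turn [-0.04 -0.18 -0.12]
```

View pics/w16c.png

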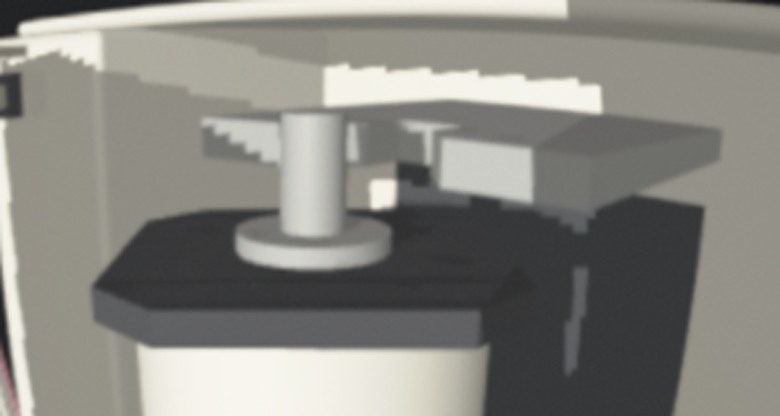

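View pics/t16c.png

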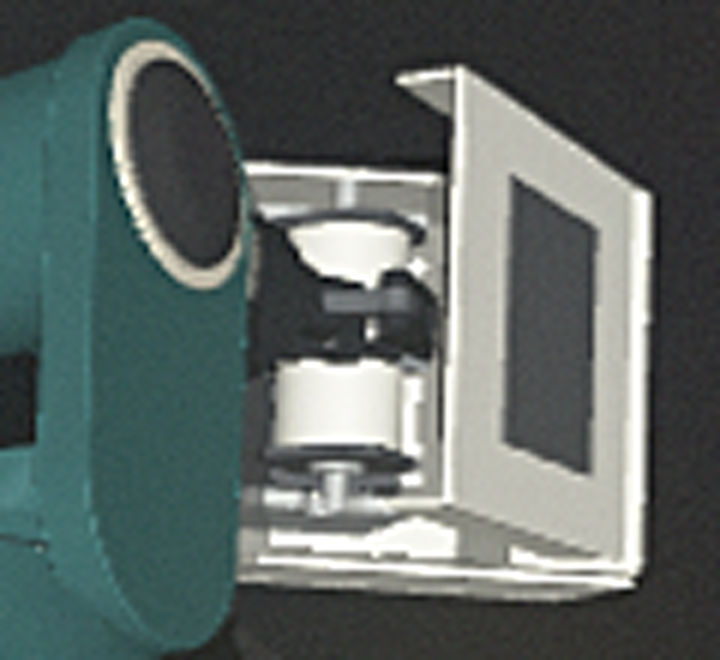

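```bash
python3 - <<'E'
from look import *
t=pickle.load(open("t16.pkl","rb"));
def T(x,y,z): return onz(t,370+(x+.5)/6-.5,110+(y+.5)/6-.5,z)
a,b=T(346,180,135),T(335,512,135);print(a,b,(a+b)/2,np.hypot(*(a-b)[:2]),np.degrees(np.arctan2(*(a-b)[1::-1])))
s=robot.sense();A=R.from_quat(s["orientation"]);print("expected spool",s["position"]-61.4*A.as_matrix()[:,0],s["position"])
# seated predicted, empty measured by same method: 554.1,-223.75
E
```

```text
[ 630.80162048 -227.82692184  135.        ] [ 479.30473927 -214.82241375  135.        ] [ 555.05317987 -221.32466779  135.        ] 152.05401095521466 -4.906248674427318
expected spool [ 555.09138679 -223.31829336  135.57679858] [ 551.74222045 -262.64979503   88.54727529]
```

Call:
drive_tool([
  [[-0.001,-0.0022,0],[0,0,0],0.048],
  [[-0.001,-0.0022,-0.006],[0,0,0],0.048],
  [[-0.001,-0.0022,-0.012],[0,0,0],0.048],
  [[-0.001,-0.0022,-0.016],[0,0,0],0.048],
  [[-0.001,-0.0022,-0.016],[0,0,0],0.048],
  [[-0.001,-0.0022,-0.016],[0,0,0],0.048],
])

```text
t: 15.0
position: [550.2, -265.8, 71.7]
orientation: [-0.613, 0.668, 0.285, 0.312]
contact_force: [0.4, 0.0, -2.7]
width: 54.9
```

```bash
python3 - <<'E'
from look import *
s=robot.sense();A=R.from_quat(s["orientation"]);print("expected spool",s["position"]-61.4*A.as_matrix()[:,0],s["position"],s["contact_force"],s["wrist_torque"])
r=grab("wrist","w17");cv2.imwrite("pics/w17c.png",cv2.resize(r["image"][80:240,200:500,::-1],None,fx=2.6,fy=2.6,interpolation=cv2.INTER_CUBIC))
E
```

```text
expected spool [ 553.59123177 -226.51336577  118.72948299] [ 550.19212525 -265.84192152   71.70107904] [ 0.3567191   0.03760829 -2.70782174] [ 0.51656939 -0.00960952 -0.03628465]
```

View pics/w17c.png

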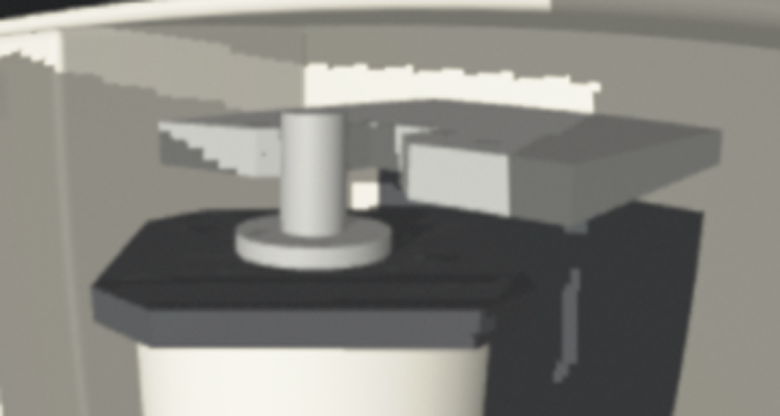

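Call:
drive_tool([
  [[0,0.0006,-0.003],[0,0,0],0.048],
  [[0,0.0006,-0.006],[0,0,0],0.048],
  [[0,0.0006,-0.009],[0,0,0],0.048],
  [[0,0.0006,-0.011],[0,0,0],0.048],
  [[0,0.0006,-0.011],[0,0,0],0.048],
])

```text
t: 15.55
position: [550.0, -265.2, 60.3]
orientation: [-0.612, 0.668, 0.286, 0.311]
contact_force: [-0.2, -0.2, -2.4]
width: 54.3
```

```bash
python3 - <<'E'
from look import *
s=robot.sense();A=R.from_quat(s["orientation"]);print("expected spool",s["position"]-61.4*A.as_matrix()[:,0],s["position"],s["contact_force"],s["wrist_torque"])
r=grab("wrist","w18");cv2.imwrite("pics/w18c.png",cv2.resize(r["image"][80:240,200:500,::-1],None,fx=2.6,fy=2.6,interpolation=cv2.INTER_CUBIC))
E
```

```text
expected spool [ 553.44170907 -225.92592847  107.34747518] [ 550.02290814 -265.24898076   60.31589686] [-0.19408331 -0.21737515 -2.35366539] [ 0.54625892 -0.03677163 -0.00966932]
```

View pics/w18c.png

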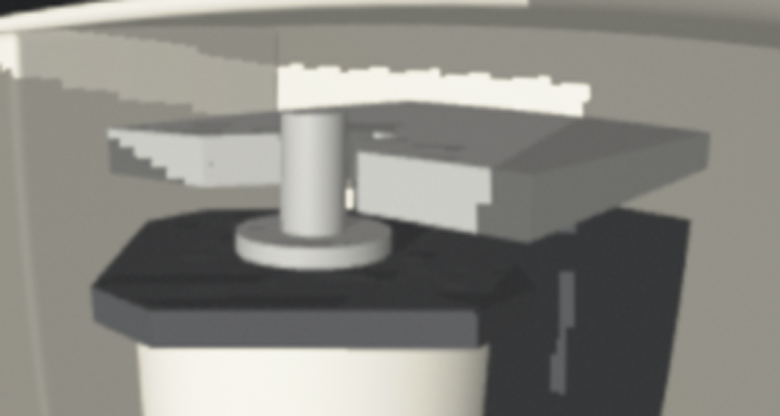

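Call:
drive_tool([
  [[0,0,-0.002],[0,0,0],0.048],
  [[0,0,-0.004],[0,0,0],0.048],
  [[0,0,-0.0055],[0,0,0],0.048],
  [[0,0,-0.007],[0,0,0],0.048],
  [[0,0,-0.007],[0,0,0],0.048],
])

```text
t: 16.1
position: [550.1, -265.3, 53.5]
orientation: [-0.613, 0.668, 0.286, 0.312]
contact_force: [-0.2, 0.2, -2.5]
width: 54.5
```

```bash
python3 - <<'E'
from look import *
s=robot.sense();A=R.from_quat(s["orientation"]);print("expected spool",s["position"]-61.4*A.as_matrix()[:,0],s["position"],s["contact_force"],s["wrist_torque"])
r=grab("wrist","w19");cv2.imwrite("pics/w19c.png",cv2.resize(r["image"][80:240,200:500,::-1],None,fx=2.6,fy=2.6,interpolation=cv2.INTER_CUBIC))
t=grab("top","t19");crop(t,"t19c.png",370,110,490,220,6)
E
```

```text
expected spool [ 553.49941352 -225.93322808  100.54604284] [ 550.09433273 -265.25884376   53.51561253] [-0.15902355  0.21639589 -2.46334175] [ 0.53678844 -0.03242965 -0.01348549]
```

View pics/w19c.png

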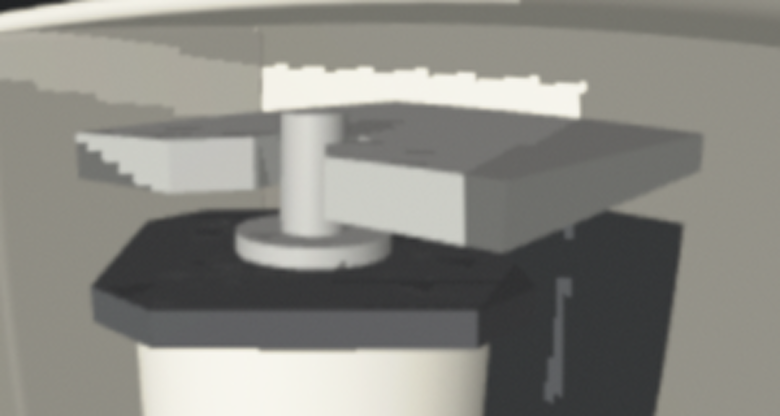

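View pics/t19c.png

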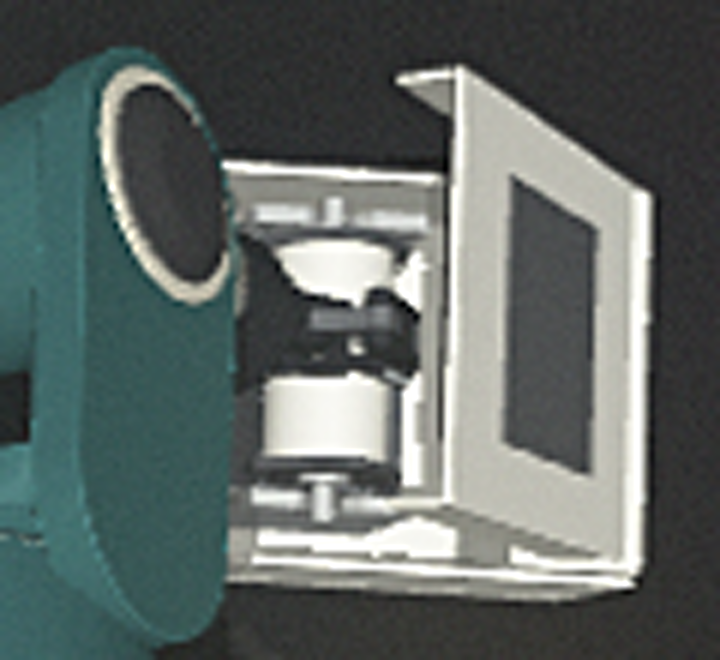

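Call:
drive_tool([
  [[0,0,-0.001],[0,0,0],0.048],
  [[0,0,-0.002],[0,0,0],0.048],
  [[0,0,-0.002],[0,0,0],0.048],
])

```text
t: 16.5
position: [550.4, -265.4, 52.8]
orientation: [-0.613, 0.668, 0.285, 0.312]
contact_force: [-4.7, 2.3, 7.1]
width: 54.6
```

Call:
drive_tool([
  [[0,0,-0.0005],[0,0,0],0.053],
  [[0,0,-0.0005],[0,0,0],0.056],
  [[0,0,-0.0005],[0,0,0],0.06],
  [[0,0,-0.0005],[0,0,0],0.066],
  [[0,0,-0.0005],[0,0,0],0.072],
  [[0,0,-0.0005],[0,0,0],0.072],
])

```text
t: 17.1
position: [550.2, -265.3, 51.2]
orientation: [-0.613, 0.668, 0.285, 0.312]
contact_force: [-0.9, -0.5, -0.5]
width: 71.7
```

```bash
python3 - <<'E'
from look import *
s=robot.sense();print(s["position"],s["contact_force"],s["width"])
r=grab("wrist","w20")
E
```

```text
[ 550.1760636  -265.26123405   51.17175151] [-0.94207976 -0.4798696  -0.49642961] 71.72686315098005
```

View pics/w20.png

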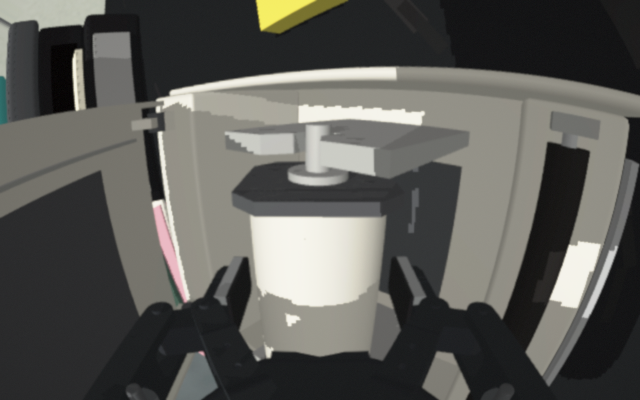

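Free of contact; retreat along the tool axis, then move clear for a check.

Call:
drive_tool([
  [[0.001,0.013,0.0155],[0,0,0],0.072],
  [[0.003,0.032,0.038],[0,0,0],0.072],
  [[0.005,0.058,0.069],[0,0,0],0.072],
  [[0.008,0.09,0.107],[0,0,0],0.072],
  [[0.011,0.122,0.146],[0,0,0],0.072],
  [[0.012,0.154,0.18],[0,0,0],0.072],
  [[0.012,0.195,0.2],[0,0,0],0.072],
  [[0.012,0.24,0.21],[0,0,0],0.072],
  [[0.012,0.28,0.21],[0,0,0],0.072],
  [[0.012,0.28,0.21],[0,0,0],0.072],
])

```text
t: 18.15
position: [562.5, 18.5, 261.1]
orientation: [-0.614, 0.667, 0.286, 0.311]
contact_force: [0.3, -0.3, -0.6]
width: 71.9
```

```bash
python3 - <<'E'
from look import *
s=robot.sense();print(s["position"],s["contact_force"])
r=grab("wrist","w21");t=grab("top","t21");crop(t,"t21c.png",370,110,490,220,6);r=grab("side","s21")
E
```

```text
[562.4725626   18.47016208 261.10987412] [ 0.32044787 -0.29334665 -0.58621408]
```

View pics/t21c.png

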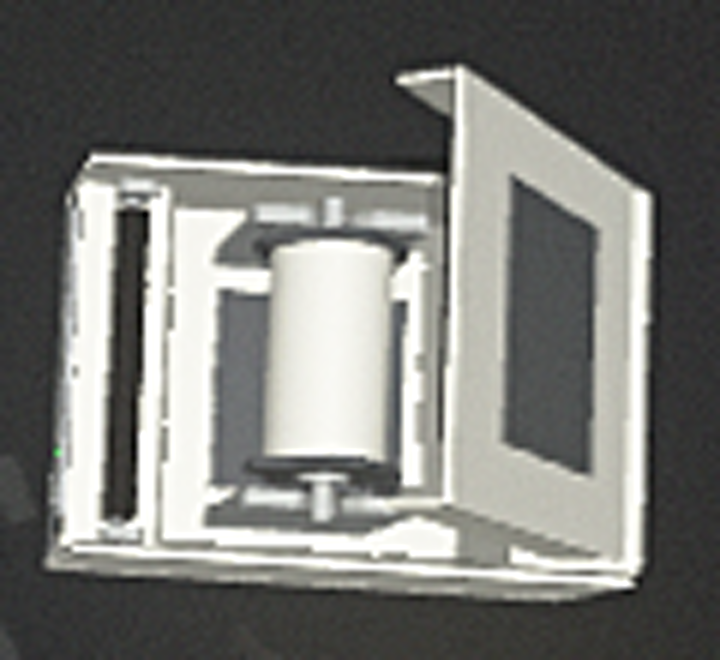

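View pics/s21.png

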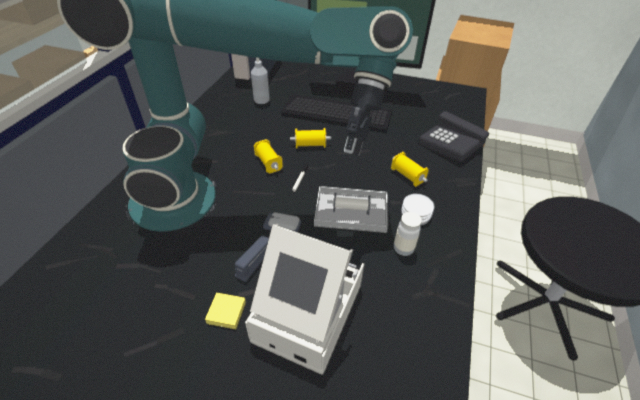

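View pics/w21.png

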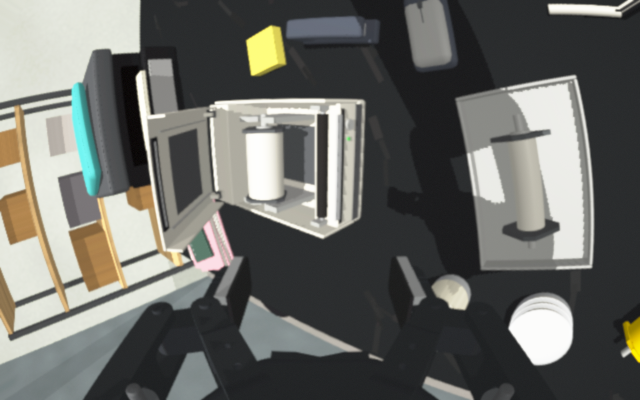

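View pics/t21.png

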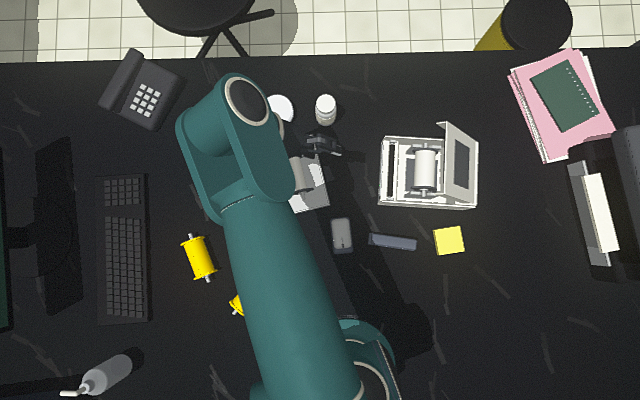

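```bash
python3 - <<'E'
from workcell import robot
print(robot.finish_job(),robot.sense()["t"])
E
```

```text
the job is handed in; nothing more can be done
the job is handed in; nothing more can be done
```

The roll change is done and handed in after about 18 s. I lifted the used-up spool 50 mm straight up out of the brackets and laid it in the tray. I then lowered the white full spool, level, into the same two brackets until contact showed it was resting there, and let go.

- **Spool seating:** in the last top view both axle ends of the full spool lie within about 0.3 px (about 1 mm) of where the used spool's ends lay when seated. Lowering met contact at an axis height of about 99.9 mm, against the 100 mm expected.
- **Rest of the scene:** the cover's edge is at the same pixel as at the start. The used spool lies inside the tray, the bystanders I could see in the last pictures had not moved, and the robot was touching nothing.
- **First grasp missed:** the jaws shut on air in front of the used spool, because the fingertips turned out to lie roughly 35–40 mm short of the reported tool point. I opened, moved 38 mm further along the tool axis, and gripped it. The same correction was used for the full spool.
- **One disagreement:** the used spool touched the tray floor about 7 mm higher than I had worked out, with about 10 N of force. The pictures showed it lying inside the tray, so I released it there.

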